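Make up two control-panel kits

TASK

Make up two kits from the parts standing on the bench: the contactor, the red stop button and the green lamp go into the yellow tray, the timer and the relay into the blue tray. Give each part a compartment of its own and leave it standing upright on the compartment's floor; leave the amber lamp, the screwdriver and the power supply where they are.

Things in the scene. Friction and masses are not known exactly. Their poses are not given: they have to be found in the camera images.
- yellow_tray: Yellow kit tray, fixed to the bench, 83 mm (its x) by 214 mm (its y), open above, with three equal compartments in a row along its y, centred at y = -70, 0 and +70 mm (x = 0). Each compartment is 75 mm (x) by 66 mm (y) inside; floor 4 mm thick, walls 4 mm thick, all wall tops 12 mm above the bench. Origin: centre of its underside, z up.
- blue_tray: Blue kit tray, fixed to the bench, 83 mm (its x) by 214 mm (its y), open above, with three equal compartments in a row along its y, centred at y = -70, 0 and +70 mm (x = 0). Each compartment is 75 mm (x) by 66 mm (y) inside; floor 4 mm thick, walls 4 mm thick, all wall tops 12 mm above the bench. Origin: centre of its underside, z up.
- contactor: White contactor block with a black row of brass-screwed terminals along two of its sides (the -x and +x ones): 57 mm (its x) x 45 mm (its y) x 58 mm high. The two 57 mm-apart faces are flat from the bottom up to 50 mm. About 180 g. Origin: centre of its underside, z up. Loose, standing upright on the bench at the start.
- stop_button: Stop button: red mushroom head of 38 mm diameter over a thin yellow collar. It stands on a grey block 42 (along its x) x 40 (along its y) x 40 mm high; the head sits above it, centred, total height 71 mm. About 90 g. Origin: centre of its underside, z up. Loose, standing upright on the bench at the start.
- green_lamp: Pilot lamp with a green lens in a 30 mm steel bezel. It stands on a grey block 42 (along its x) x 40 (along its y) x 40 mm high; the lens sits above it, centred, total height 68 mm. About 70 g. Origin: centre of its underside, z up. Loose, standing upright on the bench at the start.
- amber_lamp: Pilot lamp like the green one but with an amber (orange) lens; same sizes. It belongs to no kit. Origin: centre of its underside, z up. Loose, standing upright on the bench at the start.
- timer: Black timer block with a round white dial on its top: 48 x 48 mm, 66 mm high (70 mm over the dial's knob). About 120 g. Origin: centre of its underside, z up. Loose, standing upright on the bench at the start.
- relay: Small relay in a see-through case with a copper coil inside and a black base (from afar a pale little box with a copper tint): 36 mm (its x) x 28 mm (its y) x 50 mm high. About 60 g. Origin: centre of its underside, z up. Loose, standing upright on the bench at the start.
- screwdriver: Screwdriver with red handle, 190 mm long, lying loose on the bench between the trays, along its x; origin at about its middle, at bench height. Not part of the job.
- power_supply: Cream-coloured power supply box with dark slots on top, 110 (its x) x 60 (its y) x 85 mm high, standing loose on the bench. Not part of the job. Origin: centre of its underside.

How it is judged (in metres and radians):
At the end, for the whole second after the job is handed in: Every part stands in its kit's tray, one to a compartment: origin within 24 mm of a compartment's centre along both tray axes and 5 mm of its floor height, tilt under 0.12 rad, released, at rest. Amber lamp, screwdriver and power supply within 30 mm of their starts (x of contactor in the frame of yellow_tray between -0.024 and 0.024 m and z of contactor in the frame of yellow_tray between -0.001 and 0.009 m and (y of contactor in the frame of yellow_tray between -0.094 and -0.046 m or y of contactor in the frame of yellow_tray between -0.024 and 0.024 m or y of contactor in the frame of yellow_tray between 0.046 and 0.094 m) and angle between each of contactor, stop_button, green_lamp, timer, relay's own z axis and vertical below 0.12 rad and linear speed of each of contactor, stop_button, green_lamp, timer, relay below 0.02 m/s and x of stop_button in the frame of yellow_tray between -0.024 and 0.024 m and z of stop_button in the frame of yellow_tray between -0.001 and 0.009 m and (y of stop_button in the frame of yellow_tray between -0.094 and -0.046 m or y of stop_button in the frame of yellow_tray between -0.024 and 0.024 m or y of stop_button in the frame of yellow_tray between 0.046 and 0.094 m) and x of green_lamp in the frame of yellow_tray between -0.024 and 0.024 m and z of green_lamp in the frame of yellow_tray between -0.001 and 0.009 m and (y of green_lamp in the frame of yellow_tray between -0.094 and -0.046 m or y of green_lamp in the frame of yellow_tray between -0.024 and 0.024 m or y of green_lamp in the frame of yellow_tray between 0.046 and 0.094 m) and x of timer in the frame of blue_tray between -0.024 and 0.024 m and z of timer in the frame of blue_tray between -0.001 and 0.009 m and (y of timer in the frame of blue_tray between -0.094 and -0.046 m or y of timer in the frame of blue_tray between -0.024 and 0.024 m or y of timer in the frame of blue_tray between 0.046 and 0.094 m) and x of relay in the frame of blue_tray between -0.024 and 0.024 m and z of relay in the frame of blue_tray between -0.001 and 0.009 m and (y of relay in the frame of blue_tray between -0.094 and -0.046 m or y of relay in the frame of blue_tray between -0.024 and 0.024 m or y of relay in the frame of blue_tray between 0.046 and 0.094 m) and distance of each of amber_lamp, screwdriver, power_supply from where it was at the start of the episode below 0.03 m); the robot touches nothing.
It fails at once if the amber lamp is moved by more than 30 mm (distance of amber_lamp from where it was at the start of the episode above 0.03 m).
It fails at once if the screwdriver is moved by more than 30 mm (distance of screwdriver from where it was at the start of the episode above 0.03 m).
It fails at once if the power supply is moved by more than 30 mm (distance of power_supply from where it was at the start of the episode above 0.03 m).
It also fails if it takes over 131 s, if anything falls off the work surface, if the arm or the gripper's body presses on something with over 40 N, if the wrist force passes 120 N, or if a joint passes its speed limit or range.

ROBOT

A 6-joint arm with a two-finger parallel gripper is mounted at the origin on the work surface. World frame = base frame: x ahead of the robot, y to its left, z up, the work surface at z = 0. Lengths are in mm, angles in rad, forces in N, time in s.
With the tool pointing down it reaches from about 275 to 1000 mm from the base axis. Payload 8.4 kg.
Tool frame: the origin (TCP) lies at the very end of the fingers, on their centre line; the grasp point (between the pads) lies 19 mm behind it (r.hold_point_z is the distance from the TCP to the grasp point, in mm); z points along the fingers, y is the line along which they close (so a half turn about z gives the same grasp; the last joint's range is limited). The gripper opens to 85 mm and grips with 20 to 120 N. Pads are 22 mm wide; open, the fingers measure 114 mm over their backs; the gripper's body (76 mm by 85 mm) begins 54 mm behind the grasp point. The pads swing forward as they close: fully open they stand 13 mm farther back than shut.
Start: joints at [-1.339, 0.353, 1.633, -0, 1.155, -0.002], TCP at [144.796, -607.998, 196.981] pointing down, gripper open.
Joint ranges: [-2.63, 2.63], [-0.92, 2.1], [0.06, 2.66], [-1.3, 4.44], [0, 2.69], [-3.02, 3.02]. Speed limits (rad/s): [2.22, 2.22, 2.79, 3.14, 3.14, 3.14].

INTERFACE

Orientations are given as a unit quaternion [x, y, z, w].
In Python, from plant import get_obs, optics, close_job, r gives the robot as it stands. The module is installed in compiled form; this text tells all that it offers.
- The arm moves only by the tool drive_tool, never from a script. Its argument "moves" is a list of rows, each an object of numbers: "hand": the closure, from 0 (fully open) to 1 (shut); "tx", "ty", "tz": the shift along the tool's x, y, z as a fraction of full scale; "roll": the turn about the tool's z as a fraction of full scale. In form: [{"hand": .., "tx": .., "ty": .., "tz": .., "roll": ..}, ...]. A call has 1 to 20 rows; each row shifts and turns the commanded pose from where the row before left it, along the tool's axes as they then stand; what a row does not reach is not made up. Full scale, the value 1, is 4 cm for a shift and 0.5 rad for a turn. A row lasts 1/12 s, in which the tool goes at most 41.7 mm and 7.16 degrees, less where a joint would pass 70% of its speed; a pose out of reach is approached as far as the arm can. A call with a number of a shift or a turn outside -1 to 1 is refused whole. A call with a gripper value outside its range is refused whole. The fingers move at their own pace and stop on an object; the grip force is fixed at half the most. Time passes only in rows, so rows that do not move let the fingers close. It gives the time, the measured TCP pose, the force, the opening and the grip force at its end, in the units of the state.
- get_obs(): the state, without advancing time (a new reading comes with each control period).
- optics.capture(name): name is "scene" or "top" or "wrist"; returns the picture (400x640x3 uint8, blue, green, red); there is no depth.
- optics.camera_model(name): a dict with "fx", "fy", "cx", "cy" (pixels), "world_to_cam" (4x4, takes a point from world to camera coordinates). Camera axes: x right, y down, z forward; pixel columns grow to the right and rows downward; lengths in mm; the calibration is good to about 2 mm. A picture is of the moment at which its call begins: read the wrist's pose just before it. camera_model takes no time and is no camera call; for the wrist camera it gives the pose at the moment of the call.
- close_job(): hands the job in; it is judged then, once.
The state is a dict: "time_s": time; "qpos": joint angles; "dq": joint speeds; "joint_torque": joint torques, N m; "tool_pos": TCP position; "tcp_rot": TCP orientation; "force": force on the tool from outside, world axes, zero at the start; "wrist_torque": the same for the moment, N m; "opening": opening from 0.0 (shut) to 1.0 (fully open); "finger_force": force on a finger pad.
Only numpy, scipy, OpenCV 4.12 (cv2) and the standard library are available. Lean on these libraries where they do the work, as an engineer would, in place of code of your own. Each camera call takes 0.05 s, during which the arm holds its last target. There are 200 camera calls.

## Working session

There is one attempt and no reset: what is moved stays moved. The work goes in short steps, Python scripts to look and compute and a tool call to move; the robot and the scene stay as the last step left them, time stands still between calls to the robot, and variables do not carry over. Pictures are saved under pics/ and viewed, at most 14 in all, crops included, and the job is handed in when it is done.

Besides the shell and the picture viewer there is one more tool, called after "Request:" as name(argument=value, ...), one argument or row to a line, values as JSON. drive_tool: Moves the arm, as the interface text tells. Its arguments: {"type":"object","properties":{"moves":{"type":"array","items":{"type":"object","properties":{"hand":{"type":"number"},"tx":{"type":"number"},"ty":{"type":"number"},"tz":{"type":"number"},"roll":{"type":"number"}}}}},"required":["moves"]}

```bash
mkdir -p pics; cat > h.py <<'E'
import numpy as np, cv2
from plant import get_obs, optics, close_job, r
def snap(n,f):
    m=optics.camera_model(n); im=optics.capture(n); cv2.imwrite('pics/'+f+'.png',im); np.savez('pics/'+f+'.npz',**{k:np.array(v) for k,v in m.items()}); return im,m
def ray(m,u,v):
    T=np.array(m['world_to_cam']); R=T[:3,:3]; c=-R.T@T[:3,3]
    d=R.T@np.array([(u-m['cx'])/m['fx'],(v-m['cy'])/m['fy'],1]); return c,d/np.linalg.norm(d)
def onz(m,u,v,z):
    c,d=ray(m,u,v); return c+d*(z-c[2])/d[2]
def proj(m,p):
    T=np.array(m['world_to_cam']); q=T[:3,:3]@np.array(p)+T[:3,3]; return np.array([m['fx']*q[0]/q[2]+m['cx'],m['fy']*q[1]/q[2]+m['cy']])
def tri(*mv):
    A=np.zeros((3,3));b=np.zeros(3)
    for m,u,v in mv:
        c,d=ray(m,u,v);P=np.eye(3)-np.outer(d,d);A+=P;b+=P@c
    return np.linalg.solve(A,b)
def load(f): return dict(np.load('pics/'+f+'.npz'))
E
python3 - <<'E'
from h import *
print(get_obs())
for n in('scene','top','wrist'):
    im,m=snap(n,n+'0'); T=np.array(m['world_to_cam']);print(n,m['fx'],(-T[:3,:3].T@T[:3,3]).round(),T[:3,:3].round(2).tolist())
E
```

```text
{'time_s': 0.0, 'qpos': array([-1.33941543e+00,  3.53619021e-01,  1.63415384e+00, -9.88249643e-06,
        1.15519095e+00, -2.37022908e-03]), 'dq': array([ 0.00100486, -0.00039745, -0.00034029, -0.00015566,  0.00027756,
       -0.00010601]), 'joint_torque': array([ 1.21343917e-03, -6.05239105e+01, -3.42070019e+01, -3.38139364e-05,
        9.41048143e-03, -1.53226040e-05]), 'tool_pos': array([ 144.66089925, -607.48330412,  196.27146886]), 'tcp_rot': array([ 9.93177356e-01,  1.16611618e-01, -8.28207951e-05, -6.80574219e-04]), 'force': array([-0.15003472,  0.85643199,  0.3770519 ]), 'wrist_torque': array([-0.00514055, -0.01308145,  0.02138547]), 'finger_force': 0.0, 'opening': 1.0009217824919248}
scene 504.001591074954 [ 958. -695.  997.] [[0.86, 0.51, 0.02], [0.39, -0.64, -0.66], [-0.33, 0.58, -0.75]]
top 408.61919935066766 [ 373.   15. 1170.] [[0.01, -1.0, -0.0], [-0.99, -0.01, -0.16], [0.16, 0.01, -0.99]]
wrist 318.47165185166887 [ 226. -588.  374.] [[0.23, -0.97, -0.0], [-0.92, -0.22, 0.32], [-0.31, -0.07, -0.95]]
```

View pics/top0.png

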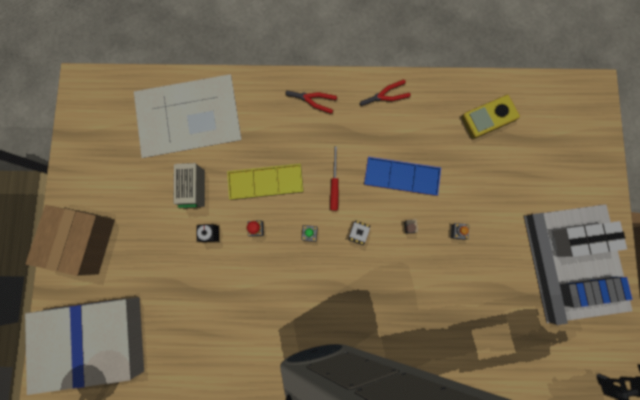

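View pics/scene0.png

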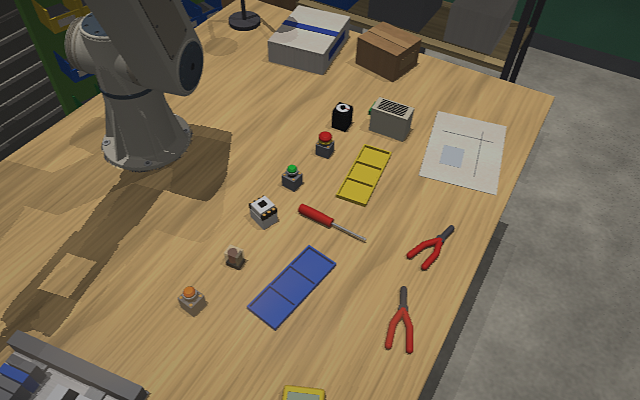

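The top view shows the power supply (188,186), timer (207,233), stop button (255,228), green lamp (310,233), contactor (360,232), relay (410,227) and amber lamp (460,231). The yellow tray is at (265,181), the blue tray at (402,176) and the screwdriver at (334,180). The scene view shows the same row: timer (342,115), button (325,143), green lamp (292,176), contactor (264,211), relay (235,257) and amber lamp (191,299).

```bash
python3 - <<'E'
from h import *
s,t=load('scene0'),load('top0')
P=dict(timer=((207,231),(343,105)),stop=((255,227),(325,135)),green=((310,232),(292,168)),contactor=((360,231),(264,203)),relay=((410,226),(235,250)),amber=((460,230),(190,291)),yel=((265.5,182),(364,175)),blue=((402,176.5),(292,287)))
for k,(a,b) in P.items():
    p=tri((t,*a),(s,*b)); print(k,p.round(), 'reach',np.hypot(*p[:2]).round(), 'resid px',(proj(t,p)-a).round(1),(proj(s,p)-b).round(1))
import scipy.spatial.transform as S
o=get_obs();print(S.Rotation.from_quat(o['tcp_rot']).as_matrix().round(3))
m=load('wrist0');print((m['world_to_cam']@np.append(o['tool_pos'],1)).round(1))
E
```

```text
timer [450. 345.  83.] reach 567.0 resid px [-0.5 -0.7] [-0.8  0.2]
stop [463. 220.  69.] reach 513.0 resid px [-0.5 -0.6] [-0.7  0.1]
green [451.  71.  63.] reach 457.0 resid px [-0.3 -0.4] [-0.5  0.1]
contactor [456. -64.  61.] reach 461.0 resid px [-0.3 -0.4] [-0.6  0.1]
relay [ 472. -204.   44.] reach 514.0 resid px [-0.1 -0.1] [-0.2  0. ]
amber [ 460. -341.   50.] reach 573.0 resid px [0.7 0.7] [ 1.3 -0.1]
yel [599. 207.  -2.] reach 634.0 resid px [-0.  -0.1] [-0.1  0. ]
blue [ 621. -193.   -4.] reach 650.0 resid px [0.2 0.2] [ 0.3 -0. ]
[[ 0.973  0.232 -0.   ]
 [ 0.232 -0.973  0.001]
 [ 0.    -0.001 -1.   ]]
[  0.4  22.2 195.1   1. ]
```

Request:
drive_tool(
  moves=[
    {"roll": 0.156, "hand": 0},
    {"roll": 0.156},
    {"roll": 0.156},
    {"tx": 0.63, "ty": -0.59, "tz": -0.13},
    {"tx": 0.63, "ty": -0.59, "tz": -0.13},
    {"tx": 0.63, "ty": -0.59, "tz": -0.13},
    {"tx": 0.63, "ty": -0.59, "tz": -0.13},
    {"tx": 0.63, "ty": -0.59, "tz": -0.13},
    {"tx": 0.63, "ty": -0.59, "tz": -0.13},
    {"tx": 0.63, "ty": -0.59, "tz": -0.13},
    {"tx": 0.63, "ty": -0.59, "tz": -0.13},
    {"tx": 0.63, "ty": -0.59, "tz": -0.13},
    {"tx": 0.63, "ty": -0.59, "tz": -0.13},
    {"tx": 0.63, "ty": -0.59, "tz": -0.13},
    {"tx": 0.63, "ty": -0.59, "tz": -0.13},
    {"tx": 0.63, "ty": -0.59, "tz": -0.13},
    {"tx": 0.63, "ty": -0.59, "tz": -0.13},
    {"tx": 0},
    {"tx": 0},
  ],
)

```text
invalid input at $.moves[0]: expected keys hand, tx, ty, tz, roll
```

```bash
python3 - <<'E'
from h import *
o=get_obs();print(o['time_s'],o['tool_pos'],o['tcp_rot']); snap('wrist','w1')
E
```

```text
0.15 [ 144.71069997 -607.59387119  196.42350196] [ 9.93175404e-01  1.16628984e-01 -4.93470879e-05 -5.41861153e-04]
```

View pics/w1.png

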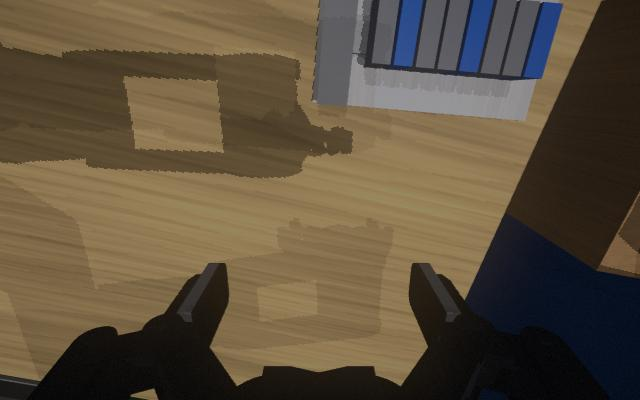

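The picture shows only the bench and the open fingers, which hide rows below about 260. The camera therefore looks ahead of the TCP. I'll resend the move with every key filled in.

Request:
drive_tool(
  moves=[
    {"hand": 0, "tx": 0, "ty": 0, "tz": 0, "roll": 0.156},
    {"hand": 0, "tx": 0, "ty": 0, "tz": 0, "roll": 0.156},
    {"hand": 0, "tx": 0, "ty": 0, "tz": 0, "roll": 0.156},
    {"hand": 0, "tx": 0.55, "ty": -0.52, "tz": -0.19, "roll": 0},
    {"hand": 0, "tx": 0.55, "ty": -0.52, "tz": -0.19, "roll": 0},
    {"hand": 0, "tx": 0.55, "ty": -0.52, "tz": -0.19, "roll": 0},
    {"hand": 0, "tx": 0.55, "ty": -0.52, "tz": -0.19, "roll": 0},
    {"hand": 0, "tx": 0.55, "ty": -0.52, "tz": -0.19, "roll": 0},
    {"hand": 0, "tx": 0.55, "ty": -0.52, "tz": -0.19, "roll": 0},
    {"hand": 0, "tx": 0.55, "ty": -0.52, "tz": -0.19, "roll": 0},
    {"hand": 0, "tx": 0.55, "ty": -0.52, "tz": -0.19, "roll": 0},
    {"hand": 0, "tx": 0.55, "ty": -0.52, "tz": -0.19, "roll": 0},
    {"hand": 0, "tx": 0.55, "ty": -0.52, "tz": -0.19, "roll": 0},
    {"hand": 0, "tx": 0.55, "ty": -0.52, "tz": -0.19, "roll": 0},
    {"hand": 0, "tx": 0.55, "ty": -0.52, "tz": -0.19, "roll": 0},
    {"hand": 0, "tx": 0.55, "ty": -0.52, "tz": -0.19, "roll": 0},
    {"hand": 0, "tx": 0.55, "ty": -0.52, "tz": -0.19, "roll": 0},
    {"hand": 0, "tx": 0.55, "ty": -0.52, "tz": -0.19, "roll": 0},
    {"hand": 0, "tx": 0.55, "ty": -0.52, "tz": -0.19, "roll": 0},
    {"hand": 0, "tx": 0, "ty": 0, "tz": 0, "roll": 0},
  ],
)

```text
time_s: 1.87
tool_pos: [500.5, -272.3, 319.9]
tcp_rot: [1.0, 0.001, 0.002, -0.0]
force: [-0.7, 0.2, 0.1]
opening: 0.998
finger_force: 0.0
```

```bash
python3 - <<'E'
from h import *
o=get_obs();print(o['time_s'],o['tool_pos'],o['tcp_rot'],o['qpos'],o['dq']); snap('wrist','w1')
E
```

```text
1.8667 [ 500.53736635 -272.26664208  319.94281456] [ 9.99997631e-01  1.39648750e-03  1.64861868e-03 -2.65786400e-04] [-0.50217875  0.17056707  1.60314772  0.00210093  1.36524689  1.06539849] [-0.0601667  -0.00681441  0.04563729 -0.0404531  -0.01489702 -0.08319194]
```

View pics/w1.png

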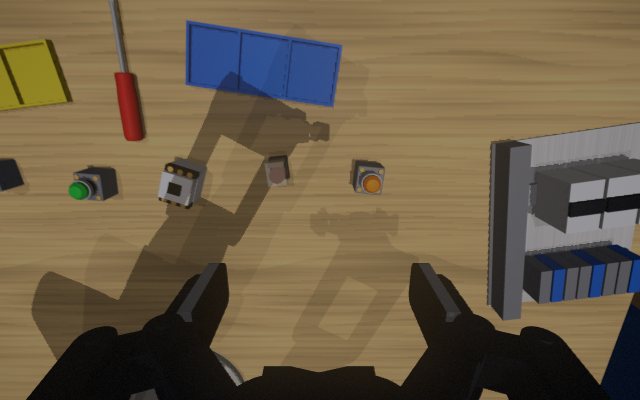

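The picture shows the blue tray with corners (187,22), (341,45), (333,106) and (187,83). The contactor is at (182,183), relay (277,170), amber lamp (370,180), green lamp (85,187) and screwdriver (127,90).

Request:
drive_tool(
  moves=[
    {"hand": 0, "tx": 0, "ty": -0.85, "tz": 0, "roll": 0},
    {"hand": 0, "tx": 0, "ty": -0.85, "tz": 0, "roll": 0},
    {"hand": 0, "tx": 0, "ty": -0.85, "tz": 0, "roll": 0},
    {"hand": 0, "tx": 0, "ty": -0.85, "tz": 0, "roll": 0},
    {"hand": 0, "tx": 0, "ty": -0.85, "tz": 0, "roll": 0},
    {"hand": 0, "tx": 0, "ty": -0.85, "tz": 0, "roll": 0},
    {"hand": 0, "tx": 0, "ty": -0.85, "tz": 0, "roll": 0},
    {"hand": 0, "tx": 0, "ty": -0.85, "tz": 0, "roll": 0},
    {"hand": 0, "tx": 0, "ty": 0, "tz": 0, "roll": 0},
    {"hand": 0, "tx": 0, "ty": 0, "tz": 0, "roll": 0},
  ],
)

```text
time_s: 2.75
tool_pos: [496.4, -2.8, 318.3]
tcp_rot: [1.0, 0.001, -0.0, 0.0]
force: [-0.3, -1.1, -0.7]
opening: 1.001
finger_force: 0.0
```

```bash
python3 - <<'E'
from h import *
o=get_obs();print(o['time_s'],o['tool_pos'],o['tcp_rot'],o['dq']); snap('wrist','w2')
E
```

```text
2.75 [496.3514175   -2.76344734 318.26983662] [ 9.99999219e-01  1.18610632e-03 -3.04783829e-04  2.49954720e-04] [-0.04453571  0.00438166 -0.00440879 -0.01064427  0.00015365 -0.01547622]
```

Request:
drive_tool(
  moves=[
    {"hand": 0, "tx": 0, "ty": -0.85, "tz": 0, "roll": 0},
    {"hand": 0, "tx": 0, "ty": -0.85, "tz": 0, "roll": 0},
    {"hand": 0, "tx": 0, "ty": -0.85, "tz": 0, "roll": 0},
    {"hand": 0, "tx": 0, "ty": -0.85, "tz": 0, "roll": 0},
    {"hand": 0, "tx": 0, "ty": -0.85, "tz": 0, "roll": 0},
    {"hand": 0, "tx": 0, "ty": -0.85, "tz": 0, "roll": 0},
    {"hand": 0, "tx": 0, "ty": -0.85, "tz": 0, "roll": 0},
    {"hand": 0, "tx": 0, "ty": -0.85, "tz": 0, "roll": 0},
    {"hand": 0, "tx": 0, "ty": 0, "tz": 0, "roll": 0},
    {"hand": 0, "tx": 0, "ty": 0, "tz": 0, "roll": 0},
  ],
)

```text
time_s: 3.63
tool_pos: [497.4, 268.3, 317.9]
tcp_rot: [1.0, 0.0, -0.0, 0.001]
force: [0.8, -0.1, 0.2]
opening: 1.001
finger_force: 0.0
```

```bash
python3 - <<'E'
from h import *
o=get_obs();print(o['time_s'],o['tool_pos'],o['tcp_rot'],o['dq'],o['qpos']); snap('wrist','w3')
E
```

```text
3.6333 [497.44369705 268.34547188 317.88426123] [ 9.99999767e-01  2.36816071e-04 -3.67657550e-04  5.24397896e-04] [-0.03351135 -0.01979681  0.01974529 -0.0104879   0.00721587 -0.01044533] [ 4.92437358e-01  1.66390519e-01  1.61252519e+00 -5.89392796e-04
  1.36382063e+00  2.06288150e+00]
```

View pics/w2.png

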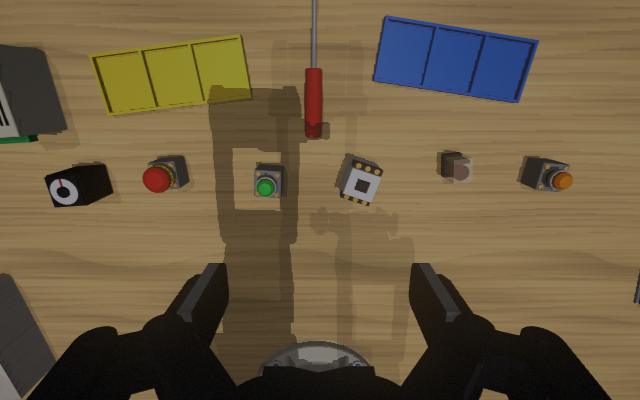

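View pics/w3.png

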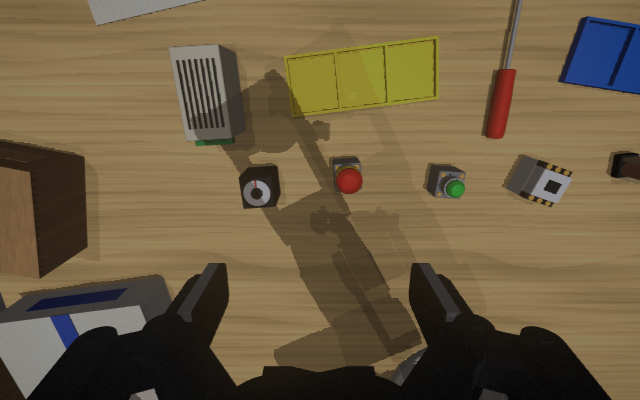

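w2 shows the timer dial (64,190), red head (158,180), green lens (265,188), contactor (361,183), relay (457,167), the yellow tray from (92,57) to (250,98) and the blue tray from (375,17) to (537,102). w3 shows the timer (257,192), red head (348,180), green lens (455,187) and contactor (545,183). Next I'll run the masks and make enlarged crops for the yaws.

```bash
python3 - <<'E'
from h import *
I={k:cv2.imread(f'pics/{k}.png') for k in('w1','w2','w3')};M={k:load(k) for k in I}
H={k:cv2.cvtColor(v,cv2.COLOR_BGR2HSV) for k,v in I.items()}
def cen(k,lo,hi,box):
    m=cv2.inRange(H[k],lo,hi); z=np.zeros_like(m);x0,y0,x1,y1=box;z[y0:y1,x0:x1]=m[y0:y1,x0:x1]
    n,l,s,c=cv2.connectedComponentsWithStats(z);i=1+s[1:,4].argmax();return c[i],s[i,4],l==i
for nm,lo,hi,bx in (('green',(45,100,60),(80,255,255),{'w1':(60,160,115,210),'w2':(245,165,285,205),'w3':(430,160,470,205)}),('blue',(105,120,50),(130,255,255),{'w1':(170,0,360,120),'w2':(360,0,550,120)}),('yel',(22,150,60),(35,255,255),{'w2':(80,20,260,120),'w3':(270,20,450,130)})):
    C={}
    for k,b in bx.items():
        c,a,m=cen(k,lo,hi,b);C[k]=(M[k],*c)
        if nm!='green':
            m8=m.astype(np.uint8)
            h=cv2.convexHull(cv2.findContours(m8,0,2)[0][0] if 0 else np.argwhere(m8)[:,::-1].astype(np.int32))
            q=cv2.approxPolyDP(h,6,True)[:,0]; P=[onz(M[k],*p,12)[:2] for p in q.astype(float)]; P=np.array(P)
            (cx,cy),(w,hh),an=cv2.minAreaRect(np.array([onz(M[k],*p,12)[:2] for p in h[:,0].astype(float)],np.float32))
            print(nm,k,q.tolist(),P.round().tolist(),'rect',round(cx,1),round(cy,1),round(w,1),round(hh,1),round(an,2)); C[k]=q
    if nm=='green':
        ks=list(C);print(nm,[(C[a][1:]) for a in ks],tri(*C.values()).round(1),tri(C['w2'],C['w3']).round(1))
def crop(k,u,v):
    t=cv2.resize(I[k][v-24:v+24,u-33:u+33],None,fx=4,fy=4,interpolation=cv2.INTER_CUBIC); cv2.putText(t,f'{k} {u-33},{v-24}',(2,188),0,.45,(255,255,255),1);return t
ts=[('w2',165,175),('w2',268,180),('w2',361,182),('w2',455,167),('w3',260,188),('w3',348,176),('w3',448,182),('w1',277,170),('w3',540,182)]
ts=[crop(*t) for t in ts]
cv2.imwrite('pics/mont.png',np.vstack([np.hstack(ts[i:i+3]) for i in(0,3,6)]))
E
```

```text
green [(np.float64(77.73790322580645), np.float64(190.8951612903226)), (np.float64(265.01680672268907), np.float64(187.49579831932772)), (np.float64(455.1887550200803), np.float64(188.51004016064257))] [450.5  73.5  60.5] [450.9  73.6  60.5]
blue w1 [[341, 45], [332, 105], [186, 84], [187, 21]] [[647.0, -302.0], [567.0, -291.0], [596.0, -82.0], [676.0, -93.0]] rect 621.1 -192.0 212.8 82.1 82.05
blue w2 [[538, 41], [517, 102], [374, 80], [386, 16]] [[647.0, -303.0], [567.0, -291.0], [596.0, -81.0], [676.0, -93.0]] rect 621.8 -191.5 214.2 82.9 82.0
yel w2 [[251, 97], [108, 115], [88, 54], [239, 34]] [[573.0, 95.0], [547.0, 307.0], [629.0, 317.0], [654.0, 106.0]] rect 600.6 205.6 83.7 216.6 6.89
yel w3 [[438, 98], [292, 116], [284, 56], [438, 36]] [[573.0, 96.0], [548.0, 307.0], [628.0, 316.0], [653.0, 105.0]] rect 600.4 206.8 83.3 214.0 6.91
```

View pics/mont.png

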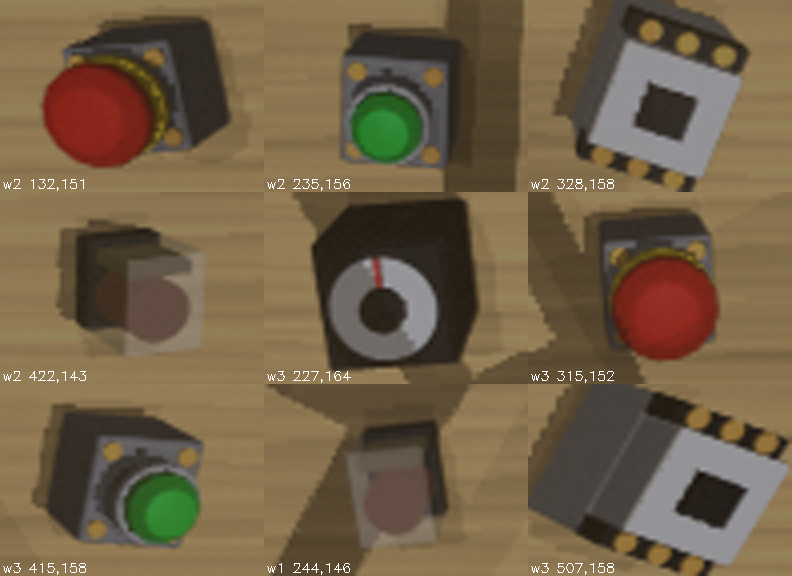

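The crops show these features, in full-image pixels:
- **Green lamp:** block screws in w2 at (258.3,174), (277.5,175.3), (276.8,194.8) and (257.5,194).
- **Stop button:** screws at (170.5,165.3) and (175.3,185) in w2, and (337.3,168) and (357.3,166.5) in w3.
- **Contactor:** black square at (362.5,185.5) in w2 and (552.8,186.8) in w3. The white face is turned about 17 degrees, with the terminal rows facing ±x.
- **Relay:** case-top corners are visible in w1 and w2.
- **Timer:** dial at (256.8,193.5) in w3.

```bash
cat > meas.py <<'E'
from h import *
M={k:load(k) for k in('w1','w2','w3')}
def T(a,p,b,q): return tri((M[a],*p),(M[b],*q))
def show(n,P,e):
    P=np.array(P); d=P[e[1]]-P[e[0]]; print(n,P.round(1).tolist(),'mean',P.mean(0).round(1),'edge',np.linalg.norm(d).round(1),'ang',np.degrees(np.arctan2(d[1],d[0])).round(1))
g=[T('w2',a,'w3',b) for a,b in(((258.3,174),(443.3,175)),((277.5,175.3),(462,176.3)),((257.5,194),(439.3,194)))]
show('green scr',g,(1,0)); show('green z40',[onz(M['w2'],*p,40) for p in((258.3,174),(277.5,175.3),(276.8,194.8),(257.5,194))],(1,0))
s=[T('w2',(150.8,166),'w3',(337.3,168)),T('w2',(170.5,165.3),'w3',(357.3,166.5))]
show('stop scr',s,(1,0)); s=[onz(M['w2'],*p,40) for p in((170.5,165.3),(175.3,185))]; show('stop w2 right scr z40',s,(1,0)); s=[onz(M['w3'],*p,40) for p in((337.3,168),(357.3,166.5))]; show('stop w3 z40',s,(1,0))
show('stop head',[T('w2',(158,180),'w3',(348.3,180.5))],(0,0))
show('cont sq',[T('w2',(362.5,185.5),'w3',(552.8,186.8))],(0,0))
c=[T('w2',a,'w3',b) for a,b in(((352,168),(546.8,169)),((381.8,177.5),(572,178.8)),((371.3,203),(560.5,203.3)))]
show('cont white',c,(1,0)); show('cont side',c,(2,1))
rw=[T('w2',a,'w1',b) for a,b in(((454,157.5),(264.5,164.5)),((472.8,155),(284,161.5)),((472,181.8),(287,185)),((453.8,183.8),(268,187)))]
show('relay',rw,(1,0)); show('relay',rw,(2,1)); show('relay',rw,(3,0))
D={}
for k,b in(('w2',(45,165,85,215)),('w3',(235,165,285,215))):
    im=cv2.imread(f'pics/{k}.png');h=cv2.cvtColor(im,cv2.COLOR_BGR2HSV);m=cv2.inRange(h,(0,0,85),(180,70,255));z=m*0;z[b[1]:b[3],b[0]:b[2]]=m[b[1]:b[3],b[0]:b[2]]
    n,l,st,cc=cv2.connectedComponentsWithStats(z);i=1+st[1:,4].argmax();pts=np.argwhere(l==i)[:,::-1].astype(np.float32);(c,ax,an)=cv2.fitEllipse(cv2.convexHull(pts));D[k]=c;print(k,c,ax)
t=T('w2',D['w2'],'w3',D['w3']);print('timer dial',t.round(1))
t=[onz(M['w3'],*p,66) for p in((240,178.5),(243.5,208),(273.5,205.5),(271.3,176))];show('timer top',t,(3,0));show('timer top',t,(2,1));show('timer',t,(1,0))
E
python3 meas.py
```

```text
green scr [[466.0, 85.6, 42.0], [463.9, 57.6, 41.4], [436.4, 88.2, 43.3]] mean [455.5  77.1  42.3] edge 28.0 ang 85.8
green z40 [[465.5, 85.9, 40.0], [463.6, 57.8, 40.0], [433.5, 60.0, 40.0], [434.7, 89.0, 40.0]] mean [449.3  73.2  40. ] edge 28.2 ang 86.1
stop scr [[477.0, 241.1, 41.8], [478.7, 212.1, 42.1]] mean [477.8 226.6  42. ] edge 29.0 ang 93.4
stop w2 right scr z40 [[478.3, 213.1, 40.0], [448.4, 210.4, 40.0]] mean [463.4 211.7  40. ] edge 30.0 ang 5.2
stop w3 z40 [[475.9, 241.0, 40.0], [478.2, 211.8, 40.0]] mean [477.  226.4  40. ] edge 29.2 ang 94.4
stop head [[461.2, 226.0, 57.0]] mean [461.2 226.   57. ] edge 0.0 ang 0.0
cont sq [[453.8, -65.2, 60.3]] mean [453.8 -65.2  60.3] edge 0.0 ang 0.0
cont white [[479.9, -49.1, 62.4], [464.5, -92.7, 56.5], [430.0, -78.2, 65.5]] mean [458.1 -73.3  61.5] edge 46.6 ang 70.6
cont side [[479.9, -49.1, 62.4], [464.5, -92.7, 56.5], [430.0, -78.2, 65.5]] mean [458.1 -73.3  61.5] edge 38.5 ang -22.7
relay [[489.7, -194.6, 49.8], [493.1, -222.2, 46.5], [456.5, -225.8, 49.0], [454.3, -198.4, 52.1]] mean [ 473.4 -210.2   49.4] edge 28.0 ang 9
[... 213 characters left out ...]
5.8, 49.0], [454.3, -198.4, 52.1]] mean [ 473.4 -210.2   49.4] edge 35.7 ang 6.1
w2 (63.52423858642578, 191.22964477539062) (23.10816764831543, 30.045568466186523)
w3 (256.54815673828125, 192.7084197998047) (25.13180923461914, 26.87537384033203)
timer dial [447.1 355.5  68.2]
timer top [[467.0, 377.7, 66.0], [423.2, 376.2, 66.0], [427.1, 332.9, 66.0], [470.6, 334.0, 66.0]] mean [447.  355.2  66. ] edge 43.9 ang 94.7
timer top [[467.0, 377.7, 66.0], [423.2, 376.2, 66.0], [427.1, 332.9, 66.0], [470.6, 334.0, 66.0]] mean [447.  355.2  66. ] edge 43.4 ang 95.0
timer [[467.0, 377.7, 66.0], [423.2, 376.2, 66.0], [427.1, 332.9, 66.0], [470.6, 334.0, 66.0]] mean [447.  355.2  66. ] edge 43.8 ang 2.0
```

The measured heights agree with the given sizes: screws 42, contactor top 60, relay 49, dial 68. Estimated poses are:

| Item | x (mm) | y (mm) | Yaw |
|---|---|---|---|
| Timer | 447 | 355 | +4° |
| Stop button | 462 | 226 | +4.5° |
| Green lamp | 450 | 73.5 | -4° |
| Contactor | 454 | -65 | -19° |
| Relay | 473.4 | -210 | +6° |
| Yellow tray | 600.5 | 206.2 | +6.9° |
| Blue tray | 621.4 | -191.8 | -8° |

The timer goes first.

Request:
drive_tool(
  moves=[
    {"hand": 0, "tx": -0.21, "ty": -0.36, "tz": 0.78, "roll": 0},
    {"hand": 0, "tx": -0.21, "ty": -0.36, "tz": 0.78, "roll": 0},
    {"hand": 0, "tx": -0.21, "ty": -0.36, "tz": 0.78, "roll": 0},
    {"hand": 0, "tx": -0.21, "ty": -0.36, "tz": 0.78, "roll": 0},
    {"hand": 0, "tx": -0.21, "ty": -0.36, "tz": 0.78, "roll": 0},
    {"hand": 0, "tx": -0.21, "ty": -0.36, "tz": 0.78, "roll": 0},
    {"hand": 0, "tx": 0, "ty": 0, "tz": 0, "roll": -0.14},
    {"hand": 0, "tx": 0, "ty": 0, "tz": 0, "roll": 0},
    {"hand": 0, "tx": 0, "ty": 0, "tz": 0, "roll": 0},
    {"hand": 0, "tx": 0, "ty": 0, "tz": 0, "roll": 0},
  ],
)

```text
time_s: 4.52
tool_pos: [448.1, 354.3, 132.5]
tcp_rot: [0.999, 0.033, 0.001, -0.0]
force: [0.3, -0.4, 0.2]
opening: 1.0
finger_force: 0.0
```

```bash
cat > go.py <<'E'
import sys
from h import *
from scipy.spatial.transform import Rotation as R
x,y,z,yaw=map(float,sys.argv[1:5]); o=get_obs(); Q=R.from_quat(o['tcp_rot']).as_matrix()
d=Q.T@(np.array([x,y,z])-o['tool_pos']); cy=np.degrees(np.arctan2(Q[1,0],Q[0,0]))
print('t',round(o['time_s'],2),'at',o['tool_pos'].round(1),'yaw',cy.round(1),'shift mm',d.round(1),'units',(d/40).round(3),'roll units',round(-np.radians(yaw-cy)/.5,3),'q6',o['qpos'][5].round(2))
E
python3 go.py 447 355.3 21 4
```

```text
t 4.52 at [448.1 354.3 132.5] yaw 3.8 shift mm [ -1.2  -1.  111.5] units [-0.03  -0.024  2.788] roll units -0.007 q6 2.17
```

Request:
drive_tool(
  moves=[
    {"hand": 0, "tx": -0.03, "ty": -0.02, "tz": 0.6, "roll": 0},
    {"hand": 0, "tx": 0, "ty": 0, "tz": 0.6, "roll": 0},
    {"hand": 0, "tx": 0, "ty": 0, "tz": 0.6, "roll": 0},
    {"hand": 0, "tx": 0, "ty": 0, "tz": 0.6, "roll": 0},
    {"hand": 0, "tx": 0, "ty": 0, "tz": 0.39, "roll": 0},
    {"hand": 0, "tx": 0, "ty": 0, "tz": 0, "roll": 0},
    {"hand": 1, "tx": 0, "ty": 0, "tz": 0, "roll": 0},
    {"hand": 1, "tx": 0, "ty": 0, "tz": 0, "roll": 0},
    {"hand": 1, "tx": 0, "ty": 0, "tz": 0, "roll": 0},
    {"hand": 1, "tx": 0, "ty": 0, "tz": 0, "roll": 0},
    {"hand": 1, "tx": 0, "ty": 0, "tz": 0, "roll": 0},
    {"hand": 1, "tx": 0, "ty": 0, "tz": 0, "roll": 0},
    {"hand": 1, "tx": 0, "ty": 0, "tz": 0, "roll": 0},
    {"hand": 1, "tx": 0, "ty": 0, "tz": 0, "roll": 0},
  ],
)

```text
time_s: 5.68
tool_pos: [446.6, 356.5, 22.0]
tcp_rot: [0.999, 0.035, 0.001, -0.001]
force: [0.0, -3.2, 9.7]
opening: 0.53
finger_force: 59.7
```

```bash
python3 go.py 631 -122.5 150 -8
```

```text
t 5.68 at [446.6 356.5  22. ] yaw 4.0 shift mm [ 150.9  490.5 -128.3] units [ 3.773 12.262 -3.207] roll units 0.419 q6 2.17
```

Request:
drive_tool(
  moves=[
    {"hand": 1, "tx": 0, "ty": 0, "tz": -0.8, "roll": 0},
    {"hand": 1, "tx": 0, "ty": 0, "tz": -0.8, "roll": 0},
    {"hand": 1, "tx": 0, "ty": 0, "tz": -0.8, "roll": 0},
    {"hand": 1, "tx": 0, "ty": 0, "tz": -0.8, "roll": 0},
    {"hand": 1, "tx": 0.2, "ty": 0.5, "tz": 0, "roll": 0},
    {"hand": 1, "tx": 0.25, "ty": 0.8, "tz": 0, "roll": 0},
    {"hand": 1, "tx": 0.25, "ty": 0.8, "tz": 0, "roll": 0},
    {"hand": 1, "tx": 0.25, "ty": 0.8, "tz": 0, "roll": 0},
    {"hand": 1, "tx": 0.25, "ty": 0.8, "tz": 0, "roll": 0},
    {"hand": 1, "tx": 0.25, "ty": 0.8, "tz": 0, "roll": 0},
    {"hand": 1, "tx": 0.25, "ty": 0.8, "tz": 0, "roll": 0},
    {"hand": 1, "tx": 0.25, "ty": 0.8, "tz": 0, "roll": 0},
    {"hand": 1, "tx": 0.25, "ty": 0.8, "tz": 0, "roll": 0},
    {"hand": 1, "tx": 0.25, "ty": 0.8, "tz": 0, "roll": 0},
    {"hand": 1, "tx": 0.25, "ty": 0.8, "tz": 0, "roll": 0},
    {"hand": 1, "tx": 0.25, "ty": 0.8, "tz": 0, "roll": 0},
    {"hand": 1, "tx": 0.25, "ty": 0.8, "tz": 0, "roll": 0},
    {"hand": 1, "tx": 0.25, "ty": 0.8, "tz": 0, "roll": 0},
    {"hand": 1, "tx": 0.2, "ty": 0.8, "tz": 0, "roll": 0},
    {"hand": 1, "tx": 0.15, "ty": 0.6, "tz": 0, "roll": 0},
  ],
)

```text
time_s: 7.35
tool_pos: [632.2, -127.1, 149.0]
tcp_rot: [0.999, 0.034, 0.001, 0.0]
force: [-0.1, 0.1, -1.1]
opening: 0.528
finger_force: 62.0
```

Request:
drive_tool(
  moves=[
    {"hand": 1, "tx": 0, "ty": 0, "tz": 0, "roll": 0.21},
    {"hand": 1, "tx": 0, "ty": 0, "tz": 0, "roll": 0.21},
    {"hand": 1, "tx": 0, "ty": 0, "tz": 0, "roll": 0},
    {"hand": 1, "tx": 0, "ty": 0, "tz": 0, "roll": 0},
    {"hand": 1, "tx": 0, "ty": 0, "tz": 0, "roll": 0},
  ],
)

```text
time_s: 7.77
tool_pos: [631.3, -124.1, 148.4]
tcp_rot: [0.998, -0.068, 0.0, 0.0]
force: [-0.1, -0.3, -1.5]
opening: 0.531
finger_force: 62.1
```

```bash
python3 go.py 631 -122.5 27 -8; python3 -c "
from h import *
snap('wrist','w4')"
```

```text
t 7.77 at [ 631.3 -124.1  148.4] yaw -7.8 shift mm [ -0.6  -1.6 121.4] units [-0.015 -0.039  3.034] roll units 0.006 q6 1.51
```

View pics/w4.png

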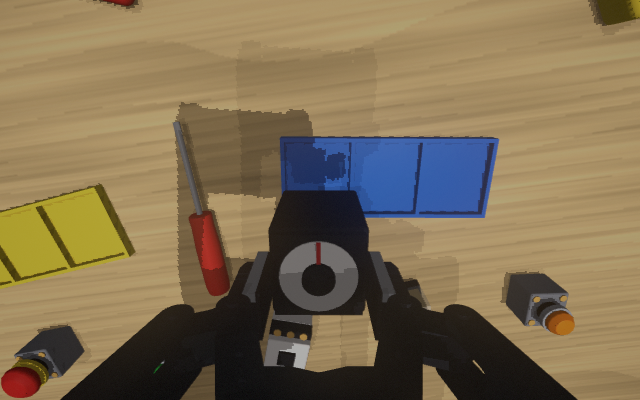

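The wrist view shows the timer upright in the hand at (318,275) and square to the blue tray at (285–495, 137–215). I'll lower it.

Request:
drive_tool(
  moves=[
    {"hand": 1, "tx": -0.02, "ty": -0.04, "tz": 0.6, "roll": 0},
    {"hand": 1, "tx": 0, "ty": 0, "tz": 0.6, "roll": 0},
    {"hand": 1, "tx": 0, "ty": 0, "tz": 0.6, "roll": 0},
    {"hand": 1, "tx": 0, "ty": 0, "tz": 0.6, "roll": 0},
    {"hand": 1, "tx": 0, "ty": 0, "tz": 0.4, "roll": 0},
    {"hand": 1, "tx": 0, "ty": 0, "tz": 0.15, "roll": 0},
    {"hand": 1, "tx": 0, "ty": 0, "tz": 0.08, "roll": 0},
    {"hand": 1, "tx": 0, "ty": 0, "tz": 0, "roll": 0},
    {"hand": 1, "tx": 0, "ty": 0, "tz": 0, "roll": 0},
  ],
)

```text
time_s: 8.57
tool_pos: [631.6, -122.6, 27.7]
tcp_rot: [0.998, -0.069, 0.001, 0.0]
force: [-0.0, 0.5, -0.2]
opening: 0.528
finger_force: 62.1
```

Request:
drive_tool(
  moves=[
    {"hand": 1, "tx": 0, "ty": 0, "tz": 0.04, "roll": 0},
    {"hand": 0.2, "tx": 0, "ty": 0, "tz": 0, "roll": 0},
    {"hand": 0, "tx": 0, "ty": 0, "tz": 0, "roll": 0},
    {"hand": 0, "tx": 0, "ty": 0, "tz": 0, "roll": 0},
    {"hand": 0, "tx": 0, "ty": 0, "tz": 0, "roll": 0},
    {"hand": 0, "tx": 0, "ty": 0, "tz": 0, "roll": 0},
    {"hand": 0, "tx": 0, "ty": 0, "tz": -0.4, "roll": 0},
    {"hand": 0, "tx": 0, "ty": 0, "tz": -0.7, "roll": 0},
    {"hand": 0, "tx": 0, "ty": 0, "tz": -0.7, "roll": 0},
    {"hand": 0, "tx": 0, "ty": 0, "tz": -0.7, "roll": 0},
    {"hand": 0, "tx": -0.6, "ty": 0.45, "tz": 0, "roll": 0},
    {"hand": 0, "tx": -0.6, "ty": 0.45, "tz": 0, "roll": 0},
    {"hand": 0, "tx": -0.6, "ty": 0.45, "tz": 0, "roll": 0},
    {"hand": 0, "tx": -0.6, "ty": 0.45, "tz": 0, "roll": 0},
    {"hand": 0, "tx": -0.6, "ty": 0.45, "tz": 0, "roll": 0},
    {"hand": 0, "tx": -0.6, "ty": 0.45, "tz": 0, "roll": 0},
    {"hand": 0, "tx": 0, "ty": 0, "tz": 0, "roll": -0.25},
    {"hand": 0, "tx": 0, "ty": 0, "tz": 0, "roll": -0.24},
    {"hand": 0, "tx": 0, "ty": 0, "tz": 0, "roll": 0},
    {"hand": 0, "tx": 0, "ty": 0, "tz": 0, "roll": 0},
  ],
)

```text
time_s: 10.23
tool_pos: [473.1, -209.6, 125.2]
tcp_rot: [0.999, 0.05, 0.0, 0.0]
force: [0.2, -0.3, 0.0]
opening: 1.002
finger_force: 0.0
```

```bash
python3 go.py 473.4 -210.2 16 6; python3 -c "
from h import *
snap('wrist','w5')"
```

```text
t 10.23 at [ 473.1 -209.6  125.2] yaw 5.8 shift mm [  0.2   0.6 109.2] units [0.004 0.016 2.729] roll units -0.008 q6 1.05
```

View pics/w5.png

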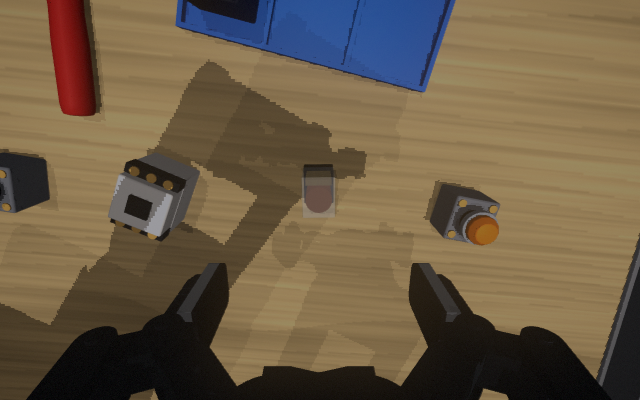

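The relay at (319,190) sits squarely between the fingers, and the timer stands in the left compartment of the blue tray. I'll descend and grip.

Request:
drive_tool(
  moves=[
    {"hand": 0, "tx": 0, "ty": 0.02, "tz": 0.6, "roll": 0},
    {"hand": 0, "tx": 0, "ty": 0, "tz": 0.6, "roll": 0},
    {"hand": 0, "tx": 0, "ty": 0, "tz": 0.6, "roll": 0},
    {"hand": 0, "tx": 0, "ty": 0, "tz": 0.6, "roll": 0},
    {"hand": 0, "tx": 0, "ty": 0, "tz": 0.33, "roll": 0},
    {"hand": 0, "tx": 0, "ty": 0, "tz": 0, "roll": 0},
    {"hand": 1, "tx": 0, "ty": 0, "tz": 0, "roll": 0},
    {"hand": 1, "tx": 0, "ty": 0, "tz": 0, "roll": 0},
    {"hand": 1, "tx": 0, "ty": 0, "tz": 0, "roll": 0},
    {"hand": 1, "tx": 0, "ty": 0, "tz": 0, "roll": 0},
    {"hand": 1, "tx": 0, "ty": 0, "tz": 0, "roll": 0},
    {"hand": 1, "tx": 0, "ty": 0, "tz": 0, "roll": 0},
    {"hand": 1, "tx": 0, "ty": 0, "tz": 0, "roll": 0},
    {"hand": 1, "tx": 0, "ty": 0, "tz": 0, "roll": 0},
    {"hand": 1, "tx": 0, "ty": 0, "tz": 0, "roll": 0},
    {"hand": 1, "tx": 0, "ty": 0, "tz": 0, "roll": 0},
  ],
)

```text
time_s: 11.62
tool_pos: [473.1, -210.3, 15.8]
tcp_rot: [0.999, 0.052, 0.0, 0.0]
force: [0.6, 0.5, 1.0]
opening: -0.004
finger_force: 0.5
```

```bash
python3 go.py 611.8 -261 110 -8
```

```text
t 11.62 at [ 473.1 -210.3   15.8] yaw 6.0 shift mm [132.6  65.  -94.2] units [ 3.315  1.624 -2.355] roll units 0.489 q6 1.04
```

The fingers shut fully on nothing, so I'll raise the hand and look.

Request:
drive_tool(
  moves=[
    {"hand": 1, "tx": 0, "ty": 0, "tz": -0.6, "roll": 0},
    {"hand": 1, "tx": 0, "ty": 0, "tz": -0.6, "roll": 0},
    {"hand": 1, "tx": 0, "ty": 0, "tz": -0.6, "roll": 0},
    {"hand": 0, "tx": 0, "ty": 0, "tz": -0.6, "roll": 0},
    {"hand": 0, "tx": 0, "ty": 0, "tz": -0.35, "roll": 0},
    {"hand": 0, "tx": 0, "ty": 0, "tz": 0, "roll": 0},
    {"hand": 0, "tx": 0, "ty": 0, "tz": 0, "roll": 0},
    {"hand": 0, "tx": 0, "ty": 0, "tz": 0, "roll": 0},
  ],
)

```text
time_s: 12.28
tool_pos: [472.5, -210.0, 125.0]
tcp_rot: [0.999, 0.052, -0.0, -0.0]
force: [-0.2, -0.4, -1.2]
opening: 0.709
finger_force: 0.0
```

```bash
python3 go.py 473.4 -210.2 16 6; python3 -c "
from h import *
snap('wrist','w6')
T=load('w6');print(proj(T,[473.4,-210.2,50]),proj(T,[473.4,-210.2,0]))"
```

```text
t 12.28 at [ 472.5 -210.   125. ] yaw 6.0 shift mm [  1.    0.4 108.9] units [0.024 0.009 2.724] roll units 0.0 q6 1.04
[319.3154195  196.98502275] [319.20859039 181.03969699]
```

View pics/w6.png

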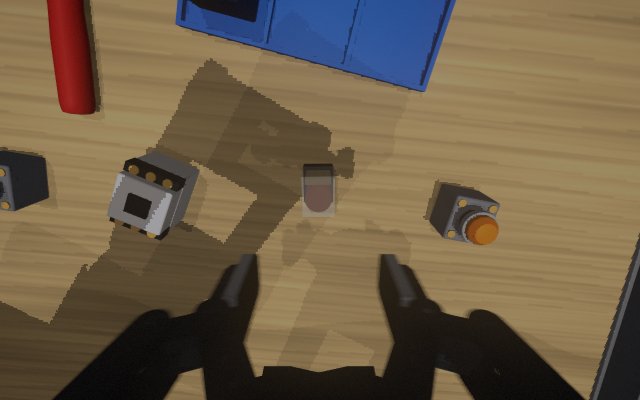

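The relay has not moved, still at (319,190), even though the fingers shut at its height. I'll check numerically whether it shifted, and compare the other cameras.

```bash
python3 - <<'E'
from h import *
a,b=[cv2.cvtColor(cv2.imread(f'pics/{k}.png'),6)[150:230,290:350].astype(np.float32) for k in('w5','w6')]
print('shift w5->w6 seen',cv2.phaseCorrelate(a,b), 'expected',proj(load('w6'),[473,-210,30])-proj(load('w5'),[473,-210,30]))
s,_=snap('scene','scene1'); t,_=snap('top','top1')
for n,im,m in(('scene',s,load('scene1')),('top',t,load('top1'))):
    p=proj(m,[473.4,-210.2,50]);q=proj(m,[473.4,-210.2,0]);print(n,p.round(),q.round())
m=load('scene1');u,v=235,254
A=cv2.resize(cv2.imread('pics/scene0.png')[v-30:v+30,u-40:u+40],None,fx=5,fy=5,interpolation=2);B=cv2.resize(s[v-30:v+30,u-40:u+40],None,fx=5,fy=5,interpolation=2)
cv2.imwrite('pics/cmp.png',np.hstack([A,B]))
E
```

```text
shift w5->w6 seen ((0.08573160092428722, -0.2726382184276659), 0.7785603396097819) expected [-0.30792467 -0.77571754]
scene [233. 251.] [235. 263.]
top [413. 225.] [409. 227.]
```

View pics/cmp.png

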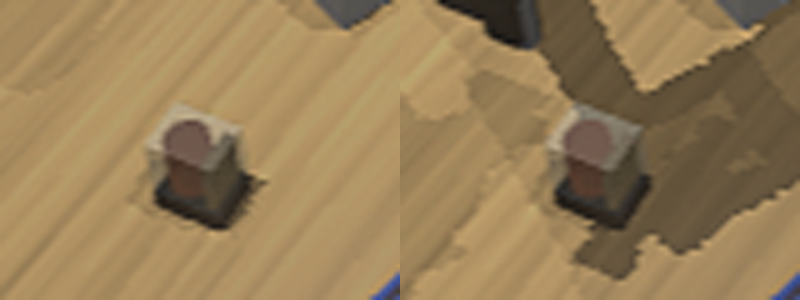

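The relay is untouched: the closed fingers passed through the see-through case above the black base. Only the base can be gripped, so I'll go lower.

Request:
drive_tool(
  moves=[
    {"hand": 0, "tx": 0.02, "ty": 0.01, "tz": 0.6, "roll": 0},
    {"hand": 0, "tx": 0, "ty": 0, "tz": 0.6, "roll": 0},
    {"hand": 0, "tx": 0, "ty": 0, "tz": 0.6, "roll": 0},
    {"hand": 0, "tx": 0, "ty": 0, "tz": 0.6, "roll": 0},
    {"hand": 0, "tx": 0, "ty": 0, "tz": 0.5, "roll": 0},
    {"hand": 0, "tx": 0, "ty": 0, "tz": 0.17, "roll": 0},
    {"hand": 0, "tx": 0, "ty": 0, "tz": 0, "roll": 0},
    {"hand": 0.5, "tx": 0, "ty": 0, "tz": 0, "roll": 0},
    {"hand": 1, "tx": 0, "ty": 0, "tz": 0, "roll": 0},
    {"hand": 1, "tx": 0, "ty": 0, "tz": 0, "roll": 0},
    {"hand": 1, "tx": 0, "ty": 0, "tz": 0, "roll": 0},
    {"hand": 1, "tx": 0, "ty": 0, "tz": 0, "roll": 0},
    {"hand": 1, "tx": 0, "ty": 0, "tz": 0, "roll": 0},
    {"hand": 1, "tx": 0, "ty": 0, "tz": 0, "roll": 0},
    {"hand": 1, "tx": 0, "ty": 0, "tz": 0, "roll": 0},
    {"hand": 1, "tx": 0, "ty": 0, "tz": 0, "roll": 0},
  ],
)

```text
time_s: 13.77
tool_pos: [474.6, -210.8, 4.1]
tcp_rot: [0.999, 0.052, 0.001, 0.0]
force: [-1.3, 1.3, 7.5]
opening: 0.306
finger_force: 58.6
```

```bash
python3 go.py 611.8 -261 110 -8
```

```text
t 13.77 at [ 474.6 -210.8    4.1] yaw 6.0 shift mm [ 131.4   64.3 -105.7] units [ 3.284  1.608 -2.642] roll units 0.489 q6 1.05
```

Gripped at an opening of 0.306, about 26–28 mm. I'll lift it and carry it to the far compartment.

Request:
drive_tool(
  moves=[
    {"hand": 1, "tx": 0, "ty": 0, "tz": -0.3, "roll": 0},
    {"hand": 1, "tx": 0, "ty": 0, "tz": -0.6, "roll": 0},
    {"hand": 1, "tx": 0, "ty": 0, "tz": -0.6, "roll": 0},
    {"hand": 1, "tx": 0, "ty": 0, "tz": -0.6, "roll": 0},
    {"hand": 1, "tx": 0, "ty": 0, "tz": -0.54, "roll": 0},
    {"hand": 1, "tx": 0.44, "ty": 0.21, "tz": 0, "roll": 0},
    {"hand": 1, "tx": 0.57, "ty": 0.28, "tz": 0, "roll": 0},
    {"hand": 1, "tx": 0.57, "ty": 0.28, "tz": 0, "roll": 0},
    {"hand": 1, "tx": 0.57, "ty": 0.28, "tz": 0, "roll": 0},
    {"hand": 1, "tx": 0.57, "ty": 0.28, "tz": 0, "roll": 0},
    {"hand": 1, "tx": 0.57, "ty": 0.28, "tz": 0, "roll": 0},
    {"hand": 1, "tx": 0, "ty": 0, "tz": 0, "roll": 0.24},
    {"hand": 1, "tx": 0, "ty": 0, "tz": 0, "roll": 0.25},
    {"hand": 1, "tx": 0, "ty": 0, "tz": 0, "roll": 0},
    {"hand": 1, "tx": 0, "ty": 0, "tz": 0, "roll": 0},
    {"hand": 1, "tx": 0, "ty": 0, "tz": 0, "roll": 0},
  ],
)

```text
time_s: 15.1
tool_pos: [611.3, -260.8, 108.7]
tcp_rot: [0.998, -0.068, -0.0, -0.0]
force: [0.1, -0.2, -0.2]
opening: 0.311
finger_force: 59.6
```

```bash
python3 go.py 611.8 -261 10 -8; python3 -c "
from h import *
snap('wrist','w7')"
```

```text
t 15.1 at [ 611.3 -260.8  108.7] yaw -7.8 shift mm [ 0.5  0.2 98.7] units [0.013 0.004 2.468] roll units 0.007 q6 1.3
```

View pics/w7.png

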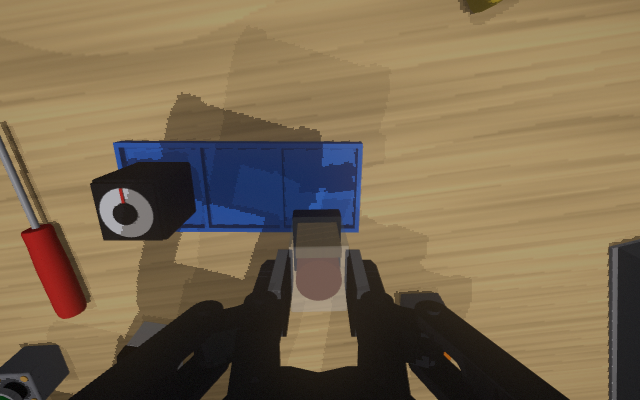

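The view shows the relay upright in the fingers at (318,270), in line with the right compartment, and the timer standing in the left one. I'll lower it.

Request:
drive_tool(
  moves=[
    {"hand": 1, "tx": 0.01, "ty": 0, "tz": 0.5, "roll": 0},
    {"hand": 1, "tx": 0, "ty": 0, "tz": 0.5, "roll": 0},
    {"hand": 1, "tx": 0, "ty": 0, "tz": 0.5, "roll": 0},
    {"hand": 1, "tx": 0, "ty": 0, "tz": 0.5, "roll": 0},
    {"hand": 1, "tx": 0, "ty": 0, "tz": 0.25, "roll": 0},
    {"hand": 1, "tx": 0, "ty": 0, "tz": 0.12, "roll": 0},
    {"hand": 1, "tx": 0, "ty": 0, "tz": 0.05, "roll": 0},
    {"hand": 1, "tx": 0, "ty": 0, "tz": 0.05, "roll": 0},
    {"hand": 1, "tx": 0, "ty": 0, "tz": 0, "roll": 0},
    {"hand": 1, "tx": 0, "ty": 0, "tz": 0, "roll": 0},
  ],
)

```text
time_s: 15.98
tool_pos: [612.6, -261.2, 10.8]
tcp_rot: [0.998, -0.07, 0.001, 0.0]
force: [-0.9, 0.4, -0.6]
opening: 0.31
finger_force: 59.6
```

Request:
drive_tool(
  moves=[
    {"hand": 1, "tx": 0, "ty": 0, "tz": 0.05, "roll": 0},
    {"hand": 1, "tx": 0, "ty": 0, "tz": 0, "roll": 0},
    {"hand": 0.66, "tx": 0, "ty": 0, "tz": 0, "roll": 0},
    {"hand": 0.64, "tx": 0, "ty": 0, "tz": 0, "roll": 0},
    {"hand": 0.62, "tx": 0, "ty": 0, "tz": 0, "roll": 0},
    {"hand": 0.62, "tx": 0, "ty": 0, "tz": 0, "roll": 0},
    {"hand": 0.62, "tx": 0, "ty": 0, "tz": 0, "roll": 0},
    {"hand": 0.62, "tx": 0, "ty": 0, "tz": 0, "roll": 0},
  ],
)

```text
time_s: 16.65
tool_pos: [612.0, -260.9, 7.8]
tcp_rot: [0.998, -0.07, 0.0, 0.0]
force: [0.1, 0.1, 0.2]
opening: 0.378
finger_force: 0.0
```

Released. I'll back straight out and head to the contactor, rolling -79.5° so as to grip its 57 mm faces.

Request:
drive_tool(
  moves=[
    {"hand": 0.62, "tx": 0, "ty": 0, "tz": -0.1, "roll": 0},
    {"hand": 0.62, "tx": 0, "ty": 0, "tz": -0.3, "roll": 0},
    {"hand": 0.6, "tx": 0, "ty": 0, "tz": -0.7, "roll": 0},
    {"hand": 0.2, "tx": 0, "ty": 0, "tz": -0.7, "roll": 0},
    {"hand": 0, "tx": 0, "ty": 0, "tz": -0.7, "roll": 0},
    {"hand": 0, "tx": 0, "ty": 0, "tz": -0.7, "roll": 0},
    {"hand": 0, "tx": -0.575, "ty": -0.537, "tz": 0, "roll": 0},
    {"hand": 0, "tx": -0.575, "ty": -0.537, "tz": 0, "roll": 0},
    {"hand": 0, "tx": -0.575, "ty": -0.537, "tz": 0, "roll": 0},
    {"hand": 0, "tx": -0.575, "ty": -0.537, "tz": 0, "roll": 0},
    {"hand": 0, "tx": -0.575, "ty": -0.537, "tz": 0, "roll": 0},
    {"hand": 0, "tx": -0.575, "ty": -0.537, "tz": 0, "roll": 0},
    {"hand": 0, "tx": -0.575, "ty": -0.537, "tz": 0, "roll": 0},
    {"hand": 0, "tx": -0.575, "ty": -0.537, "tz": 0, "roll": 0},
    {"hand": 0, "tx": 0, "ty": 0, "tz": 0, "roll": -0.23},
    {"hand": 0, "tx": 0, "ty": 0, "tz": 0, "roll": -0.23},
    {"hand": 0, "tx": 0, "ty": 0, "tz": 0, "roll": -0.23},
    {"hand": 0, "tx": 0, "ty": 0, "tz": 0, "roll": -0.23},
    {"hand": 0, "tx": 0, "ty": 0, "tz": 0, "roll": -0.23},
    {"hand": 0, "tx": 0, "ty": 0, "tz": 0, "roll": -0.23},
  ],
)

```text
time_s: 18.32
tool_pos: [454.1, -65.0, 136.9]
tcp_rot: [0.962, 0.274, 0.001, 0.0]
force: [0.3, 0.2, -1.0]
opening: 1.002
finger_force: 0.0
```

Request:
drive_tool(
  moves=[
    {"hand": 0, "tx": 0, "ty": 0, "tz": 0, "roll": -0.23},
    {"hand": 0, "tx": 0, "ty": 0, "tz": 0, "roll": -0.23},
    {"hand": 0, "tx": 0, "ty": 0, "tz": 0, "roll": -0.23},
    {"hand": 0, "tx": 0, "ty": 0, "tz": 0, "roll": -0.23},
    {"hand": 0, "tx": 0, "ty": 0, "tz": 0, "roll": -0.23},
    {"hand": 0, "tx": 0, "ty": 0, "tz": 0, "roll": -0.24},
    {"hand": 0, "tx": 0, "ty": 0, "tz": 0, "roll": 0},
    {"hand": 0, "tx": 0, "ty": 0, "tz": 0, "roll": 0},
    {"hand": 0, "tx": 0, "ty": 0, "tz": 0, "roll": 0},
  ],
)

```text
time_s: 19.07
tool_pos: [454.0, -65.1, 136.3]
tcp_rot: [0.814, 0.581, 0.0, 0.0]
force: [0.3, -0.3, 0.8]
opening: 1.001
finger_force: 0.0
```

```bash
python3 go.py 453.8 -65.2 14 71.5; python3 -c "
from h import *
snap('wrist','w8')
m=load('w8');print([proj(m,[453.8,-65.2,z]).round(1) for z in(58,0)])"
```

```text
t 19.07 at [454.  -65.1 136.3] yaw 71.1 shift mm [ -0.2  -0.2 122.3] units [-0.005 -0.005  3.057] roll units -0.014 q6 0.18
[array([317.5, 196.9]), array([317.7, 179.1])]
```

View pics/w8.png

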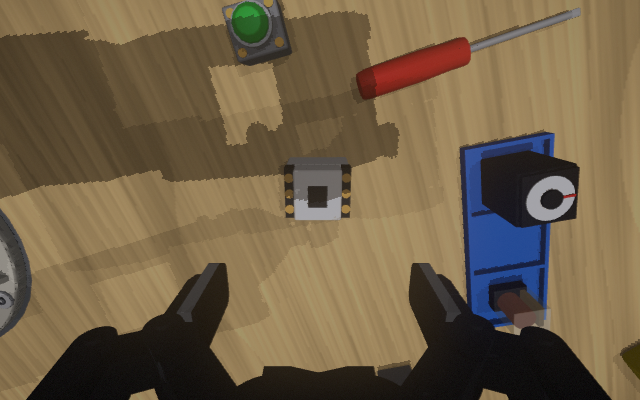

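The contactor at (318,196) is centred and square between the fingers, with its terminals to left and right. The relay and timer both stand in the blue tray. I'll descend and grip.

Request:
drive_tool(
  moves=[
    {"hand": 0, "tx": -0.01, "ty": 0, "tz": 0.6, "roll": 0},
    {"hand": 0, "tx": 0, "ty": 0, "tz": 0.6, "roll": 0},
    {"hand": 0, "tx": 0, "ty": 0, "tz": 0.6, "roll": 0},
    {"hand": 0, "tx": 0, "ty": 0, "tz": 0.6, "roll": 0},
    {"hand": 0, "tx": 0, "ty": 0, "tz": 0.45, "roll": 0},
    {"hand": 0, "tx": 0, "ty": 0, "tz": 0.2, "roll": 0},
    {"hand": 0, "tx": 0, "ty": 0, "tz": 0, "roll": 0},
    {"hand": 1, "tx": 0, "ty": 0, "tz": 0, "roll": 0},
    {"hand": 1, "tx": 0, "ty": 0, "tz": 0, "roll": 0},
    {"hand": 1, "tx": 0, "ty": 0, "tz": 0, "roll": 0},
    {"hand": 1, "tx": 0, "ty": 0, "tz": 0, "roll": 0},
    {"hand": 1, "tx": 0, "ty": 0, "tz": 0, "roll": 0},
    {"hand": 1, "tx": 0, "ty": 0, "tz": 0, "roll": 0},
    {"hand": 1, "tx": 0, "ty": 0, "tz": 0, "roll": 0},
  ],
)

```text
time_s: 20.28
tool_pos: [454.4, -65.5, 15.1]
tcp_rot: [0.813, 0.583, 0.001, 0.001]
force: [-3.0, 1.1, 11.1]
opening: 0.456
finger_force: 59.1
```

```bash
python3 go.py 609 136.7 140 96.9
```

```text
t 20.28 at [454.4 -65.5  15.1] yaw 71.3 shift mm [ 241.1   81.9 -124.7] units [ 6.029  2.047 -3.117] roll units -0.893 q6 0.18
```

The opening of 0.456 is narrower than 57 mm would give. I'll lift a little and look before carrying.

Request:
drive_tool(
  moves=[
    {"hand": 1, "tx": 0, "ty": 0, "tz": -0.3, "roll": 0},
    {"hand": 1, "tx": 0, "ty": 0, "tz": -0.7, "roll": 0},
    {"hand": 1, "tx": 0, "ty": 0, "tz": -0.7, "roll": 0},
    {"hand": 1, "tx": 0, "ty": 0, "tz": -0.7, "roll": 0},
    {"hand": 1, "tx": 0, "ty": 0, "tz": -0.7, "roll": 0},
    {"hand": 1, "tx": 0, "ty": 0, "tz": 0, "roll": 0},
    {"hand": 1, "tx": 0, "ty": 0, "tz": 0, "roll": 0},
  ],
)

```text
time_s: 20.87
tool_pos: [454.9, -65.6, 139.5]
tcp_rot: [0.813, 0.583, 0.002, 0.001]
force: [-0.1, 1.0, -2.8]
opening: 0.458
finger_force: 61.8
```

```bash
python3 go.py 609 136.7 140 96.9; python3 -c "
from h import *
a,_=snap('wrist','w9');b,_=snap('scene','scene2')
cv2.imwrite('pics/m9.png',np.hstack([a[100:400,120:520],cv2.resize(b[130:280,180:380],None,fx=2,fy=2)]))"
```

```text
t 20.87 at [454.9 -65.6 139.5] yaw 71.3 shift mm [241.   81.2  -0. ] units [ 6.025  2.03  -0.   ] roll units -0.893 q6 0.18
```

View pics/m9.png

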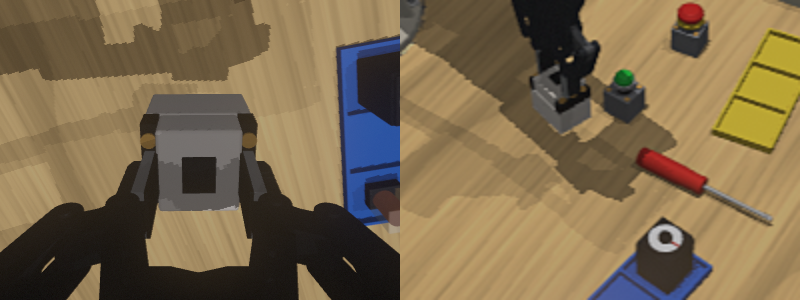

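The contactor is held upright and level, with the pads sunk into the terminal strips. The left crop shows its top at (200,170), symmetrical in the fingers. That uses up my viewing budget, so I'll check numerically from here.

Request:
drive_tool(
  moves=[
    {"hand": 1, "tx": 0.5, "ty": 0.17, "tz": 0, "roll": 0},
    {"hand": 1, "tx": 0.8, "ty": 0.27, "tz": 0, "roll": 0},
    {"hand": 1, "tx": 0.8, "ty": 0.27, "tz": 0, "roll": 0},
    {"hand": 1, "tx": 0.8, "ty": 0.27, "tz": 0, "roll": 0},
    {"hand": 1, "tx": 0.8, "ty": 0.27, "tz": 0, "roll": 0},
    {"hand": 1, "tx": 0.8, "ty": 0.27, "tz": 0, "roll": 0},
    {"hand": 1, "tx": 0.8, "ty": 0.27, "tz": 0, "roll": 0},
    {"hand": 1, "tx": 0.7, "ty": 0.24, "tz": 0, "roll": 0},
    {"hand": 1, "tx": 0, "ty": 0, "tz": 0, "roll": -0.22},
    {"hand": 1, "tx": 0, "ty": 0, "tz": 0, "roll": -0.22},
    {"hand": 1, "tx": 0, "ty": 0, "tz": 0, "roll": -0.22},
    {"hand": 1, "tx": 0, "ty": 0, "tz": 0, "roll": -0.23},
    {"hand": 1, "tx": 0, "ty": 0, "tz": 0, "roll": 0},
    {"hand": 1, "tx": 0, "ty": 0, "tz": 0, "roll": 0},
    {"hand": 1, "tx": 0, "ty": 0, "tz": 0, "roll": 0},
  ],
)

```text
time_s: 22.22
tool_pos: [606.8, 135.7, 136.7]
tcp_rot: [0.665, 0.747, -0.001, -0.001]
force: [0.4, 0.4, -1.6]
opening: 0.453
finger_force: 61.8
```

```bash
python3 go.py 609 136.7 20 96.9; python3 - <<'E'
from h import *
from scipy.spatial.transform import Rotation as R
# check attitude of the held contactor: black square centre + white face in wrist frame, before (w8) vs held
for k in('w8','w9'):
    im=cv2.imread(f'pics/{k}.png');g=im.max(2); b=(255*(g<50)).astype(np.uint8); z=b*0; z[150:300,285:355]=b[150:300,285:355]
    n,l,s,c=cv2.connectedComponentsWithStats(z); 
    i=[(s[j].tolist(),c[j].round(1).tolist()) for j in range(1,n) if 100<s[j,4]<4000]; print(k,i)
E
```

```text
t 22.22 at [606.8 135.7 136.7] yaw 96.6 shift mm [  0.7   2.5 116.6] units [0.018 0.062 2.916] roll units -0.011 q6 0.1
w8 [([308, 186, 19, 18, 279], [316.8, 193.9])]
w9 [([302, 257, 34, 36, 1205], [318.6, 274.4])]
```

```bash
python3 - <<'E'
from h import *
m=load('w9');c=np.array([454.3,-65.5,139.5+58-15.1])
print(proj(m,c), [proj(m,c+np.array(d)) for d in((5,0,0),(0,5,0),(0,0,5))])
# free-run ray of top square at that height
print(onz(m,318.6,274.4,c[2]))
E
```

```text
[316.37871192 274.66486747] [array([326.16414375, 271.75780634]), array([313.02486027, 266.07859426]), array([316.35629565, 280.4322171 ])]
[455.36750176 -65.70812471 182.4       ]
```

The top square is within 1 mm of where an untilted block would put it. I'll lower it.

Request:
drive_tool(
  moves=[
    {"hand": 1, "tx": 0.02, "ty": 0.06, "tz": 0.6, "roll": 0},
    {"hand": 1, "tx": 0, "ty": 0, "tz": 0.6, "roll": 0},
    {"hand": 1, "tx": 0, "ty": 0, "tz": 0.6, "roll": 0},
    {"hand": 1, "tx": 0, "ty": 0, "tz": 0.6, "roll": 0},
    {"hand": 1, "tx": 0, "ty": 0, "tz": 0.3, "roll": 0},
    {"hand": 1, "tx": 0, "ty": 0, "tz": 0.15, "roll": 0},
    {"hand": 1, "tx": 0, "ty": 0, "tz": 0.07, "roll": 0},
    {"hand": 1, "tx": 0, "ty": 0, "tz": 0, "roll": 0},
    {"hand": 1, "tx": 0, "ty": 0, "tz": 0, "roll": 0},
  ],
)

```text
time_s: 22.97
tool_pos: [610.7, 137.2, 22.1]
tcp_rot: [0.664, 0.748, 0.001, 0.0]
force: [-0.1, 0.2, -1.7]
opening: 0.455
finger_force: 61.7
```

Request:
drive_tool(
  moves=[
    {"hand": 1, "tx": 0, "ty": 0, "tz": 0.06, "roll": 0},
    {"hand": 1, "tx": 0, "ty": 0, "tz": 0, "roll": 0},
    {"hand": 0.4, "tx": 0, "ty": 0, "tz": 0, "roll": 0},
    {"hand": 0, "tx": 0, "ty": 0, "tz": 0, "roll": 0},
    {"hand": 0, "tx": 0, "ty": 0, "tz": 0, "roll": 0},
    {"hand": 0, "tx": 0, "ty": 0, "tz": 0, "roll": 0},
    {"hand": 0, "tx": 0, "ty": 0, "tz": 0, "roll": 0},
    {"hand": 0, "tx": 0, "ty": 0, "tz": -0.3, "roll": 0},
    {"hand": 0, "tx": 0, "ty": 0, "tz": -0.7, "roll": 0},
    {"hand": 0, "tx": 0, "ty": 0, "tz": -0.7, "roll": 0},
    {"hand": 0, "tx": 0, "ty": 0, "tz": -0.7, "roll": 0},
    {"hand": 0, "tx": 0, "ty": 0, "tz": -0.6, "roll": 0},
    {"hand": 0, "tx": -0.18, "ty": -0.7, "tz": 0, "roll": 0},
    {"hand": 0, "tx": -0.18, "ty": -0.7, "tz": 0, "roll": 0},
    {"hand": 0, "tx": -0.18, "ty": -0.7, "tz": 0, "roll": 0},
    {"hand": 0, "tx": -0.18, "ty": -0.7, "tz": 0, "roll": 0},
    {"hand": 0, "tx": -0.18, "ty": -0.7, "tz": 0, "roll": 0},
    {"hand": 0, "tx": -0.2, "ty": -0.68, "tz": 0, "roll": 0},
    {"hand": 0, "tx": 0, "ty": 0, "tz": 0, "roll": 0.19},
    {"hand": 0, "tx": 0, "ty": 0, "tz": 0, "roll": 0.19},
  ],
)

```text
time_s: 24.63
tool_pos: [447.5, 72.9, 139.6]
tcp_rot: [0.733, 0.68, 0.0, 0.0]
force: [0.2, 0.1, -0.2]
opening: 0.999
finger_force: 0.0
```

Request:
drive_tool(
  moves=[
    {"hand": 0, "tx": 0, "ty": 0, "tz": 0, "roll": 0},
    {"hand": 0, "tx": 0, "ty": 0, "tz": 0, "roll": 0},
    {"hand": 0, "tx": 0, "ty": 0, "tz": 0, "roll": 0},
  ],
)

```text
time_s: 24.88
tool_pos: [449.3, 73.6, 139.0]
tcp_rot: [0.731, 0.683, 0.0, 0.0]
force: [0.1, 0.7, -0.4]
opening: 0.997
finger_force: 0.0
```

```bash
cat > blob.py <<'E'
from h import *
def blob(im,lo,hi,box=None):
    m=cv2.inRange(cv2.cvtColor(im,cv2.COLOR_BGR2HSV),lo,hi)
    if box: z=m*0;x0,y0,x1,y1=box;z[y0:y1,x0:x1]=m[y0:y1,x0:x1];m=z
    n,l,s,c=cv2.connectedComponentsWithStats(m);i=1+s[1:,4].argmax();return c[i],s[i]
GREEN=((45,100,60),(80,255,255));RED=((0,150,60),(8,255,255))
E
python3 go.py 449.7 73.5 12 86; python3 - <<'E'
from blob import *
im,m=snap('wrist','w10'); c,s=blob(im,*GREEN); print(c,s,onz(m,*c,60.5), 'expect',proj(m,[449.7,73.5,60.5]))
p=proj(m,[609.5,137,58]);q=proj(m,[609.5,137,62]);print('contactor square at',p, 'grey there',im[int(p[1]),int(p[0])] if 0<=p[0]<640 and 0<=p[1]<400 else None)
E
```

```text
t 24.88 at [449.3  73.6 139. ] yaw 86.1 shift mm [-1.00e-01  3.00e-01  1.27e+02] units [-1.000e-03  8.000e-03  3.176e+00] roll units 0.004 q6 0.23
[319.41751825 195.66569343] [305 181  30  30 685] [450.98204458  74.17286345  60.5       ] expect [317.95866794 196.51858418]
contactor square at [517.18969976 104.90390028] grey there [38 42 46]
```

The green lens is within 1.5 mm of the expected point, and the contactor's dark square is where it should be. I'll grip the lamp block.

Request:
drive_tool(
  moves=[
    {"hand": 0, "tx": 0, "ty": 0.02, "tz": 0.6, "roll": 0},
    {"hand": 0, "tx": 0, "ty": 0, "tz": 0.6, "roll": 0},
    {"hand": 0, "tx": 0, "ty": 0, "tz": 0.6, "roll": 0},
    {"hand": 0, "tx": 0, "ty": 0, "tz": 0.6, "roll": 0},
    {"hand": 0, "tx": 0, "ty": 0, "tz": 0.55, "roll": 0},
    {"hand": 0, "tx": 0, "ty": 0, "tz": 0.22, "roll": 0},
    {"hand": 0, "tx": 0, "ty": 0, "tz": 0, "roll": 0},
    {"hand": 1, "tx": 0, "ty": 0, "tz": 0, "roll": 0},
    {"hand": 1, "tx": 0, "ty": 0, "tz": 0, "roll": 0},
    {"hand": 1, "tx": 0, "ty": 0, "tz": 0, "roll": 0},
    {"hand": 1, "tx": 0, "ty": 0, "tz": 0, "roll": 0},
    {"hand": 1, "tx": 0, "ty": 0, "tz": 0, "roll": 0},
    {"hand": 1, "tx": 0, "ty": 0, "tz": 0, "roll": 0},
    {"hand": 1, "tx": 0, "ty": 0, "tz": 0, "roll": 0},
    {"hand": 1, "tx": 0, "ty": 0, "tz": 0, "roll": 0},
  ],
)

```text
time_s: 26.18
tool_pos: [450.4, 73.5, 12.9]
tcp_rot: [0.732, 0.682, 0.001, 0.0]
force: [-2.5, -0.3, 10.3]
opening: 0.305
finger_force: 58.3
```

```bash
python3 go.py 600.5 206.2 140 96.9
```

```text
t 26.18 at [450.4  73.5  12.9] yaw 85.9 shift mm [ 143.   140.5 -126.8] units [ 3.575  3.513 -3.171] roll units -0.383 q6 0.23
```

Gripped, again narrower than nominal. I'll lift and check numerically that the lamp comes along upright.

Request:
drive_tool(
  moves=[
    {"hand": 1, "tx": 0, "ty": 0, "tz": -0.3, "roll": 0},
    {"hand": 1, "tx": 0, "ty": 0, "tz": -0.7, "roll": 0},
    {"hand": 1, "tx": 0, "ty": 0, "tz": -0.7, "roll": 0},
    {"hand": 1, "tx": 0, "ty": 0, "tz": -0.7, "roll": 0},
    {"hand": 1, "tx": 0, "ty": 0, "tz": -0.75, "roll": 0},
    {"hand": 1, "tx": 0, "ty": 0, "tz": 0, "roll": 0},
    {"hand": 1, "tx": 0, "ty": 0, "tz": 0, "roll": 0},
  ],
)

```text
time_s: 26.77
tool_pos: [451.0, 73.6, 139.6]
tcp_rot: [0.732, 0.682, 0.002, 0.001]
force: [-0.9, 0.3, -1.0]
opening: 0.309
finger_force: 59.5
```

```bash
python3 go.py 600.5 206.2 140 96.9; python3 - <<'E'
from blob import *
o=get_obs();z=o['tool_pos'][2]-12.9
im,m=snap('wrist','w11'); c,s=blob(im,*GREEN); print(c,s,onz(m,*c,60.5+z), 'expect',proj(m,[o['tool_pos'][0],o['tool_pos'][1],60.5+z]))
s_,ms=snap('scene','s11');c2,q=blob(s_,*GREEN,(180,80,400,300)); print('scene',c2,q,'tri',tri((m,*c),(ms,*c2)),'want z',60.5+z)
E
```

```text
t 26.77 at [451.   73.6 139.6] yaw 85.9 shift mm [142.8 139.7   0.3] units [3.571 3.492 0.008] roll units -0.383 q6 0.23
[318.49335167 277.45071068] [ 292  252   54   52 2181] [451.74192574  74.71573628 187.17289821] expect [317.18449092 279.57045042]
scene [288.95238095 132.42857143] [286 128   7   9  42] tri [449.27917761  71.09014347 183.42331606] want z 187.17289821142083
```

Request:
drive_tool(
  moves=[
    {"hand": 1, "tx": 0.4, "ty": 0.4, "tz": 0, "roll": 0},
    {"hand": 1, "tx": 0.6, "ty": 0.59, "tz": 0, "roll": 0},
    {"hand": 1, "tx": 0.6, "ty": 0.59, "tz": 0, "roll": 0},
    {"hand": 1, "tx": 0.6, "ty": 0.59, "tz": 0, "roll": 0},
    {"hand": 1, "tx": 0.6, "ty": 0.59, "tz": 0, "roll": 0},
    {"hand": 1, "tx": 0.5, "ty": 0.48, "tz": 0, "roll": 0},
    {"hand": 1, "tx": 0.27, "ty": 0.25, "tz": 0, "roll": 0},
    {"hand": 1, "tx": 0, "ty": 0, "tz": 0, "roll": -0.19},
    {"hand": 1, "tx": 0, "ty": 0, "tz": 0, "roll": -0.19},
    {"hand": 1, "tx": 0, "ty": 0, "tz": 0, "roll": 0},
    {"hand": 1, "tx": 0, "ty": 0, "tz": 0, "roll": 0},
    {"hand": 1, "tx": 0, "ty": 0, "tz": 0, "roll": 0},
  ],
)

```text
time_s: 27.87
tool_pos: [598.4, 205.6, 136.7]
tcp_rot: [0.665, 0.747, -0.001, -0.0]
force: [-0.0, -0.4, -0.6]
opening: 0.311
finger_force: 59.5
```

```bash
python3 go.py 600.5 206.2 18 96.9
```

```text
t 27.87 at [598.4 205.6 136.7] yaw 96.6 shift mm [  0.4   2.3 118.7] units [0.01  0.058 2.967] roll units -0.009 q6 0.21
```

Request:
drive_tool(
  moves=[
    {"hand": 1, "tx": 0.01, "ty": 0.05, "tz": 0.6, "roll": 0},
    {"hand": 1, "tx": 0, "ty": 0, "tz": 0.6, "roll": 0},
    {"hand": 1, "tx": 0, "ty": 0, "tz": 0.6, "roll": 0},
    {"hand": 1, "tx": 0, "ty": 0, "tz": 0.6, "roll": 0},
    {"hand": 1, "tx": 0, "ty": 0, "tz": 0.35, "roll": 0},
    {"hand": 1, "tx": 0, "ty": 0, "tz": 0.15, "roll": 0},
    {"hand": 1, "tx": 0, "ty": 0, "tz": 0.07, "roll": 0},
    {"hand": 1, "tx": 0, "ty": 0, "tz": 0, "roll": 0},
    {"hand": 1, "tx": 0, "ty": 0, "tz": 0, "roll": 0},
  ],
)

```text
time_s: 28.62
tool_pos: [601.9, 206.9, 20.1]
tcp_rot: [0.664, 0.748, 0.001, 0.0]
force: [0.5, 0.4, -0.4]
opening: 0.309
finger_force: 59.5
```

Request:
drive_tool(
  moves=[
    {"hand": 1, "tx": 0, "ty": 0, "tz": 0.07, "roll": 0},
    {"hand": 1, "tx": 0, "ty": 0, "tz": 0, "roll": 0},
    {"hand": 0.5, "tx": 0, "ty": 0, "tz": 0, "roll": 0},
    {"hand": 0, "tx": 0, "ty": 0, "tz": 0, "roll": 0},
    {"hand": 0, "tx": 0, "ty": 0, "tz": 0, "roll": 0},
    {"hand": 0, "tx": 0, "ty": 0, "tz": 0, "roll": 0},
    {"hand": 0, "tx": 0, "ty": 0, "tz": 0, "roll": 0},
    {"hand": 0, "tx": 0, "ty": 0, "tz": -0.3, "roll": 0},
    {"hand": 0, "tx": 0, "ty": 0, "tz": -0.7, "roll": 0},
    {"hand": 0, "tx": 0, "ty": 0, "tz": -0.7, "roll": 0},
    {"hand": 0, "tx": 0, "ty": 0, "tz": -0.7, "roll": 0},
    {"hand": 0, "tx": 0, "ty": 0, "tz": -0.65, "roll": 0},
    {"hand": 0, "tx": 0.18, "ty": -0.68, "tz": 0, "roll": 0},
    {"hand": 0, "tx": 0.18, "ty": -0.68, "tz": 0, "roll": 0},
    {"hand": 0, "tx": 0.18, "ty": -0.68, "tz": 0, "roll": 0},
    {"hand": 0, "tx": 0.18, "ty": -0.68, "tz": 0, "roll": 0},
    {"hand": 0, "tx": 0.18, "ty": -0.68, "tz": 0, "roll": 0},
    {"hand": 0, "tx": 0, "ty": 0, "tz": 0, "roll": 0.08},
    {"hand": 0, "tx": 0, "ty": 0, "tz": 0, "roll": 0},
    {"hand": 0, "tx": 0, "ty": 0, "tz": 0, "roll": 0},
  ],
)

```text
time_s: 30.28
tool_pos: [462.4, 226.6, 139.2]
tcp_rot: [0.678, 0.735, 0.001, 0.0]
force: [0.3, -0.3, -0.0]
opening: 0.996
finger_force: 0.0
```

```bash
python3 go.py 462 225.8 12.5 94.5; python3 - <<'E'
from blob import *
im,m=snap('wrist','w12'); c,s=blob(im,*RED,(220,120,420,260)); print(c,s,onz(m,*c,57), 'expect',proj(m,[462,225.8,57]))
c,s=blob(im,*GREEN);print('green',c,s,onz(m,*c,64.5))
E
```

```text
t 30.28 at [462.4 226.6 139.2] yaw 94.6 shift mm [ -0.8  -0.6 126.7] units [-0.02  -0.016  3.168] roll units 0.004 q6 0.37
[317.92419021 196.68573398] [ 296  176   45   42 1451] [463.00520851 225.106184    57.        ] expect [316.82029687 195.83015129]
green [476.61812779 230.93313522] [461 217  32  28 673] [602.24441988 207.42878835  64.5       ]
```

The red head is within 1.5 mm of expected, and the green lamp stands at (602,207), the middle of the yellow tray. I'll grip the stop button.

Request:
drive_tool(
  moves=[
    {"hand": 0, "tx": -0.01, "ty": 0, "tz": 0.6, "roll": 0},
    {"hand": 0, "tx": 0, "ty": 0, "tz": 0.6, "roll": 0},
    {"hand": 0, "tx": 0, "ty": 0, "tz": 0.6, "roll": 0},
    {"hand": 0, "tx": 0, "ty": 0, "tz": 0.6, "roll": 0},
    {"hand": 0, "tx": 0, "ty": 0, "tz": 0.55, "roll": 0},
    {"hand": 0, "tx": 0, "ty": 0, "tz": 0.22, "roll": 0},
    {"hand": 0, "tx": 0, "ty": 0, "tz": 0, "roll": 0},
    {"hand": 1, "tx": 0, "ty": 0, "tz": 0, "roll": 0},
    {"hand": 1, "tx": 0, "ty": 0, "tz": 0, "roll": 0},
    {"hand": 1, "tx": 0, "ty": 0, "tz": 0, "roll": 0},
    {"hand": 1, "tx": 0, "ty": 0, "tz": 0, "roll": 0},
    {"hand": 1, "tx": 0, "ty": 0, "tz": 0, "roll": 0},
    {"hand": 1, "tx": 0, "ty": 0, "tz": 0, "roll": 0},
    {"hand": 1, "tx": 0, "ty": 0, "tz": 0, "roll": 0},
    {"hand": 1, "tx": 0, "ty": 0, "tz": 0, "roll": 0},
  ],
)

```text
time_s: 31.58
tool_pos: [462.7, 226.2, 12.9]
tcp_rot: [0.679, 0.735, 0.001, 0.0]
force: [-1.4, -0.1, 9.6]
opening: 0.409
finger_force: 58.8
```

Request:
drive_tool(
  moves=[
    {"hand": 1, "tx": 0, "ty": 0, "tz": -0.3, "roll": 0},
    {"hand": 1, "tx": 0, "ty": 0, "tz": -0.7, "roll": 0},
    {"hand": 1, "tx": 0, "ty": 0, "tz": -0.7, "roll": 0},
    {"hand": 1, "tx": 0, "ty": 0, "tz": -0.7, "roll": 0},
    {"hand": 1, "tx": 0, "ty": 0, "tz": -0.75, "roll": 0},
    {"hand": 1, "tx": 0, "ty": 0, "tz": 0, "roll": 0},
    {"hand": 1, "tx": 0, "ty": 0, "tz": 0, "roll": 0},
  ],
)

```text
time_s: 32.17
tool_pos: [463.0, 226.4, 139.5]
tcp_rot: [0.679, 0.735, 0.002, 0.001]
force: [-1.0, 0.5, -1.9]
opening: 0.407
finger_force: 60.1
```

```bash
python3 go.py 592 275.7 140 96.9; python3 - <<'E'
from blob import *
o=get_obs();z=o['tool_pos'][2]-12.9
im,m=snap('wrist','w13'); c,s=blob(im,*RED,(220,120,420,350)); print(c,s,'expect',proj(m,[*o['tool_pos'][:2],57+z]))
E
```

```text
t 32.17 at [463.  226.4 139.5] yaw 94.5 shift mm [3.890e+01 1.325e+02 1.000e-01] units [9.730e-01 3.312e+00 3.000e-03] roll units -0.083 q6 0.37
[318.43881765 280.07389698] [ 281  243   76   75 4601] expect [316.96483077 275.25351594]
```

Request:
drive_tool(
  moves=[
    {"hand": 1, "tx": 0.13, "ty": 0.4, "tz": 0, "roll": 0},
    {"hand": 1, "tx": 0.2, "ty": 0.7, "tz": 0, "roll": 0},
    {"hand": 1, "tx": 0.2, "ty": 0.7, "tz": 0, "roll": 0},
    {"hand": 1, "tx": 0.2, "ty": 0.7, "tz": 0, "roll": 0},
    {"hand": 1, "tx": 0.15, "ty": 0.5, "tz": 0, "roll": 0},
    {"hand": 1, "tx": 0.1, "ty": 0.33, "tz": 0, "roll": 0},
    {"hand": 1, "tx": 0, "ty": 0, "tz": 0, "roll": -0.08},
    {"hand": 1, "tx": 0, "ty": 0, "tz": 0, "roll": 0},
    {"hand": 1, "tx": 0, "ty": 0, "tz": 0, "roll": 0},
    {"hand": 1, "tx": 0, "ty": 0, "tz": 0, "roll": 0},
  ],
)

```text
time_s: 33.05
tool_pos: [590.4, 274.9, 136.2]
tcp_rot: [0.664, 0.748, -0.001, -0.0]
force: [0.5, -0.3, -0.1]
opening: 0.408
finger_force: 60.2
```

```bash
python3 go.py 592 275.7 18 96.9
```

```text
t 33.05 at [590.4 274.9 136.2] yaw 96.8 shift mm [  0.7   2.  118.2] units [0.017 0.049 2.956] roll units -0.005 q6 0.32
```

Request:
drive_tool(
  moves=[
    {"hand": 1, "tx": 0.01, "ty": 0.03, "tz": 0.6, "roll": 0},
    {"hand": 1, "tx": 0, "ty": 0, "tz": 0.6, "roll": 0},
    {"hand": 1, "tx": 0, "ty": 0, "tz": 0.6, "roll": 0},
    {"hand": 1, "tx": 0, "ty": 0, "tz": 0.6, "roll": 0},
    {"hand": 1, "tx": 0, "ty": 0, "tz": 0.35, "roll": 0},
    {"hand": 1, "tx": 0, "ty": 0, "tz": 0.15, "roll": 0},
    {"hand": 1, "tx": 0, "ty": 0, "tz": 0.07, "roll": 0},
    {"hand": 1, "tx": 0, "ty": 0, "tz": 0, "roll": 0},
    {"hand": 1, "tx": 0, "ty": 0, "tz": 0, "roll": 0},
  ],
)

```text
time_s: 33.8
tool_pos: [593.4, 276.3, 19.8]
tcp_rot: [0.664, 0.748, 0.001, 0.0]
force: [0.4, 0.1, -0.9]
opening: 0.41
finger_force: 60.2
```

Request:
drive_tool(
  moves=[
    {"hand": 1, "tx": 0, "ty": 0, "tz": 0.06, "roll": 0},
    {"hand": 1, "tx": 0, "ty": 0, "tz": 0, "roll": 0},
    {"hand": 0.4, "tx": 0, "ty": 0, "tz": 0, "roll": 0},
    {"hand": 0, "tx": 0, "ty": 0, "tz": 0, "roll": 0},
    {"hand": 0, "tx": 0, "ty": 0, "tz": 0, "roll": 0},
    {"hand": 0, "tx": 0, "ty": 0, "tz": 0, "roll": 0},
    {"hand": 0, "tx": 0, "ty": 0, "tz": 0, "roll": 0},
    {"hand": 0, "tx": 0, "ty": 0, "tz": -0.3, "roll": 0},
    {"hand": 0, "tx": 0, "ty": 0, "tz": -0.8, "roll": 0},
    {"hand": 0, "tx": 0, "ty": 0, "tz": -0.9, "roll": 0},
    {"hand": 0, "tx": 0, "ty": 0, "tz": -0.9, "roll": 0},
    {"hand": 0, "tx": 0, "ty": 0, "tz": -0.9, "roll": 0},
    {"hand": 0, "tx": 0, "ty": 0, "tz": -0.9, "roll": 0},
    {"hand": 0, "tx": 0, "ty": 0, "tz": -0.9, "roll": 0},
    {"hand": 0, "tx": 0, "ty": 0, "tz": -0.9, "roll": 0},
    {"hand": 0, "tx": -0.8, "ty": 0, "tz": 0, "roll": 0},
    {"hand": 0, "tx": -0.8, "ty": 0, "tz": 0, "roll": 0},
    {"hand": 0, "tx": -0.8, "ty": 0, "tz": 0, "roll": 0},
    {"hand": 0, "tx": 0, "ty": 0, "tz": 0, "roll": 0},
    {"hand": 0, "tx": 0, "ty": 0, "tz": 0, "roll": 0},
  ],
)

```text
time_s: 35.47
tool_pos: [604.1, 179.2, 277.3]
tcp_rot: [0.665, 0.747, 0.0, 0.0]
force: [-0.1, -0.5, -0.6]
opening: 0.999
finger_force: 0.0
```

```bash
python3 -c "
from h import *
print(get_obs()['tool_pos']);snap('wrist','v1')"
```

```text
[604.11693289 179.16834559 277.2969945 ]
```

Request:
drive_tool(
  moves=[
    {"hand": 0, "tx": -0.8, "ty": 0, "tz": 0, "roll": 0},
    {"hand": 0, "tx": -0.8, "ty": 0, "tz": 0, "roll": 0},
    {"hand": 0, "tx": -0.8, "ty": 0, "tz": 0, "roll": 0},
    {"hand": 0, "tx": -0.8, "ty": 0, "tz": 0, "roll": 0},
    {"hand": 0, "tx": -0.8, "ty": 0, "tz": 0, "roll": 0},
    {"hand": 0, "tx": -0.8, "ty": 0, "tz": 0, "roll": 0},
    {"hand": 0, "tx": 0, "ty": 0, "tz": 0, "roll": 0},
    {"hand": 0, "tx": 0, "ty": 0, "tz": 0, "roll": 0},
  ],
)

```text
time_s: 36.18
tool_pos: [627.0, -10.3, 276.3]
tcp_rot: [0.664, 0.747, 0.0, -0.0]
force: [0.0, -0.5, 0.1]
opening: 0.999
finger_force: 0.0
```

```bash
cat > fin.py <<'E'
from blob import *
print(get_obs()['tool_pos']); snap('wrist','v2'); snap('top','top2'); snap('scene','scene3')
I={k:cv2.imread(f'pics/{k}.png') for k in('v1','v2','top2','scene3')};M={k:load(k) for k in I}
Y=(np.array([600.5,206.2]),np.radians(6.9));B=(np.array([621.4,-191.8]),np.radians(-8))
def rel(p,t):
    d=p[:2]-t[0];c,s=np.cos(t[1]),np.sin(t[1]);return np.round([c*d[0]+s*d[1],-s*d[0]+c*d[1],p[2]],1)
def near(k,lo,hi,p,rad=22):
    u,v=proj(M[k],p).astype(int); 
    if not(0<=u<640 and 0<=v<400): return None
    try: return blob(I[k],lo,hi,(max(u-rad,0),max(v-rad,0),u+rad,v+rad))
    except Exception: return None
def chk(n,lo,hi,p,t,rad):
    o=[(k,near(k,lo,hi,p,rad)) for k in('v1','v2')]; o=[(k,*x) for k,x in o if x]
    print(n,'expect rel',rel(np.array(p),t),[(k,rel(onz(M[k],*c,p[2]),t).tolist(),int(s[4])) for k,c,s in o], 'tri',rel(tri(*[(M[k],*c) for k,c,s in o]),t) if len(o)>1 else '')
chk('green',*GREEN,(602,207,64.5),Y,22)
chk('stop',*RED,(593.4,276,61),Y,25)
chk('contactor black sq',(0,0,0),(180,255,50),(610,137,62),Y,11)
chk('contactor white',(0,0,95),(180,60,255),(610,137,62),Y,22)
chk('timer dial',(0,0,85),(180,60,255),(631.3,-122.5,70),B,22)
chk('relay coil',(0,40,40),(14,140,140),(612,-261,40),B,20)
E
python3 fin.py
```

```text
[627.01533918 -10.31080256 276.29713866]
green expect rel [ 1.6  0.6 64.5] [('v1', [2.3, 1.6, 64.5], 323)] tri 
stop expect rel [ 1.3 70.1 61. ] [('v1', [1.2, 71.3, 61.0], 876)] tri 
contactor black sq expect rel [  1.1 -69.8  62. ] [('v1', [0.5, -66.3, 62.0], 72), ('v2', [1.0, -69.2, 62.0], 205)] tri [  0.7 -68.2  56. ]
contactor white expect rel [  1.1 -69.8  62. ] [('v1', [1.6, -66.8, 62.0], 858), ('v2', [1.5, -68.0, 62.0], 1272)] tri [  1.5 -67.6  59.4]
timer dial expect rel [ 0.2 70.  70. ] [('v1', [-0.1, 69.5, 70.0], 298), ('v2', [-0.2, 70.0, 70.0], 465)] tri [-0.3 70.5 71. ]
relay coil expect rel [  0.3 -69.8  40. ] [('v2', [-4.6, -61.8, 40.0], 345)] tri
```

The timer, contactor, green lamp and stop button are within about 4 mm of their compartment centres at the right heights. The relay's rough coil mask reads about 9 mm off, which is still inside the 24 mm limit, and w8 showed it standing upright after release. The arm is clear of everything.

```bash
python3 -c "
from plant import close_job
print(close_job())"
```

```text
the job is handed in; nothing more can be done
None
```

The job is handed in: the contactor, green lamp and stop button stand in the yellow tray and the timer and relay in the blue tray, one to a compartment, with no verdict returned; the amber lamp, screwdriver and power supply were never gripped, but I did not re-measure them at the end.

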